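Square a glass slab into the grinding fence and switch on its hold-down

TASK

Slide the frosted glass slab over the grinding bed, keeping it flat on the bed, until it sits square and flush against both fences in the corner, its long side along the long fence. Then switch on the vacuum hold-down by flipping the one paddle-ended toggle on the switch box fully over, away from the robot's side of the box. Leave the other toggles and the things lying around as they are.

Things in the scene. Friction and masses are not known exactly. Their poses are not given: they have to be found in the camera images.
- bed: Fixed dark rubber-faced plate, 270 x 230 x 8 mm, turned differently each time. Origin: centre of underside. Two aluminium fences, 15 mm thick, stand 20 mm above its top: the long one along its x (inner face y = +85 mm, x -105 to 120), the short one along its y (inner face x = +105 mm, y -65 to 85).
- corner (a point): Inner corner of the two fences at the level of the bed's top; axes parallel to the bed's: the free bed area lies towards -x and -y from here.
- slab: Loose frosted pale glass slab, 110 (x) x 90 (y) x 16 mm, about 0.4 kg, lying askew on the bed a few cm from the fences, its x within 0.3 rad of the bed's. Origin: centre of underside. Sliding it takes 1.5 to 3.5 N at a side. Seated, its centre is 55 mm from the short fence and 45 mm from the long one; same either way round.
- panel: Fixed grey switch box 90 (x) x 175 (y) x 45 mm high, its -x side to the robot. Origin: centre of underside. Four steel toggles at x = 0, y = -57, -19, 19, 57 mm, order changes. Each is 45 mm long, pivots about the box's y at height 51 mm on an 18 mm bushing, leans 0.5 rad to -x when off, to +x when on; about 1 N at the tip moves it and it stays where left.
- vac (a joint): Angle of the paddle-ended vacuum hold-down toggle: about 0 off (leaning to the box's -x), 1.0 fully on (leaning to its +x, at a stop).
- vac_tip (a point): Top end of the vacuum toggle, the only one whose end is a flat paddle 18 mm wide (across, along the box's y), 6 mm thick, 22 mm tall. The point moves with the lever, 45 mm from its pivot.
- tog_b_tip (a point): Tip of a slender round steel toggle lever ending in an 11 mm ball, same length, pivot height and stiffness as the paddle toggle; one of three such, each already on or off, that must stay as they are. Position of the point at the top end of the lever.
- tog_c_tip (a point): Tip of a slender round steel toggle lever ending in an 11 mm ball, same length, pivot height and stiffness as the paddle toggle; one of three such, each already on or off, that must stay as they are. Position of the point at the top end of the lever.
- tog_d_tip (a point): Tip of a slender round steel toggle lever ending in an 11 mm ball, same length, pivot height and stiffness as the paddle toggle; one of three such, each already on or off, that must stay as they are. Position of the point at the top end of the lever.
- shard: Bystander: flat frosted blue glass shard, about 60 x 45 x 9 mm, on the cart top. Origin: underside.
- lip_ring: Bystander: orange vase lip ring, 72 mm across, 14 mm high, on the cart top. Origin: centre of the underside.
- scribe: Bystander: carbide scribe, 135 mm long, 10 mm thick, lying along its x on the cart top. Origin: underside near its middle.
- sand_block: Bystander: rubber sanding block 70 x 40 x 28 mm on the cart top. Origin: centre of the underside.

How it is judged:
On the way, in this order (a step that is already met when the one before it is completed fails the run):
1. the slab sits square and flush against both fences (x of slab in the frame of corner between -0.057 and -0.052 m and y of slab in the frame of corner between -0.047 and -0.042 m and angle between the x axis of slab and the x axis of corner, either way round below 0.02 rad and z of slab in the frame of corner below 0.003 m and angle between slab's own z axis and vertical below 0.03 rad), for 0.3 s.
2. the vacuum toggle is flipped on (value of joint vac above 0.8 rad), for 0.2 s.
At the end, for the whole second after the job is handed in: Slab flat and at rest, centre within 2 mm of flush with each fence, sides within 0.02 rad of square, long side on the long fence; vacuum toggle past 0.8 rad; other toggle tips within 10 mm and bystanders within 20 mm of where they were (all of step 1 and linear speed of slab below 0.01 m/s and value of joint vac above 0.8 rad and distance of each of tog_b_tip, tog_c_tip, tog_d_tip from where it was at the start of the episode below 0.01 m and distance of each of shard, lip_ring, scribe, sand_block from where it was at the start of the episode below 0.02 m); the robot touches nothing.
It fails at once if the slab is lifted or tipped off the bed (z of slab in the frame of corner above 0.012 m or angle between slab's own z axis and vertical above 0.15 rad).
It fails at once if another toggle is moved (distance of any of tog_b_tip, tog_c_tip, tog_d_tip from where it was at the start of the episode above 0.01 m).
It fails at once if a bystander is disturbed (distance of any of shard, lip_ring, scribe, sand_block from where it was at the start of the episode above 0.02 m).
It also fails if it takes over 72 s, if anything falls off the work surface, if the arm or the gripper's body presses on something with over 40 N, if the wrist force passes 120 N, or if a joint passes its speed limit or range.

ROBOT

A 7-joint arm with a two-finger parallel gripper is mounted at the origin on the work surface. World frame = base frame: x ahead of the robot, y to its left, z up, the work surface at z = 0. Lengths are in m, angles in rad, forces in N, time in s.
With the tool pointing down it reaches from about 0.35 to 0.775 m from the base axis. Payload 3.1 kg.
Tool frame: the origin (TCP) lies between the finger pads; the fingertips stand bot.finger_overhang ahead of it and the grasp point (between the pads) lies 5 mm behind it (bot.finger_overhang is the distance from the TCP to the fingertips, in m); z points along the fingers, x is the direction in which the jaws open and shut, and the axes are right-handed (so a half turn about z gives the same grasp; the last joint's range is limited). The gripper opens to 85 mm and grips with 20 to 120 N. Pads are 22 mm wide; open, the fingers measure 114 mm over their backs; the gripper's body (76 mm by 85 mm) begins 54 mm behind the grasp point. The pads swing forward as they close: fully open they stand 13 mm farther back than shut.
Start: joints at [1.215, 0.311, 0.014, 1.512, -0.004, 1.319, -0.027], TCP at [0.17, -0.523, 0.207] pointing down, gripper open.
Joint ranges: [-2.7, 2.7], [-0.3, 1.91], [-1.27, 1.3], [0.12, 2.57], [-1.44, 4.58], [0.2, 2.03], [-3.05, 3.05]. Speed limits (rad/s): [2.79, 2.79, 3.14, 3.14, 3.14, 3.14, 3.14].

INTERFACE

Orientations are given as a unit quaternion [x, y, z, w].
In Python, from plant import observe, viewer, bot gives the robot as it stands. The module is installed in compiled form; this text tells all that it offers.
- The arm moves only by the tool drive_tool, never from a script. Its argument "deltas" is a list of rows, each an object with "grip": the finger opening in mm, from 0 to 85.4; "travel": the shift along the tool's x, y, z in mm, a list of three; "rot": the turn, a rotation vector about the tool's x, y, z in rad, a list of three. In form: [{"grip": grip, "travel": [x, y, z], "rot": [rx, ry, rz]}, ...]. A call has 1 to 12 rows; each row is the pose to reach, as a shift and turn from the pose measured when the call began, along the tool's axes at that moment; what a row does not reach only later rows make up. A row lasts 1/10 s, in which the tool goes at most 50 mm and 8.59 degrees, less where a joint would pass 70% of its speed; a pose out of reach is approached as far as the arm can. A call with a gripper value outside its range is refused whole. The fingers move at their own pace and stop on an object; "squeeze" is the grip in N (left out, the last holds). Time passes only in rows, so rows that repeat a pose let the fingers close. It gives the time, the measured TCP pose, the force and the opening at its end, in the units of the state.
- observe(): the state, without advancing time (a new reading comes with each control period).
- viewer.get_image(name): name is "scene" or "top"; returns (picture, depth): 384x512x3 uint8, red, green, blue; 384x512 float32, m along the optical axis (not along the pixel's ray), 0 where there is no reading.
- viewer.calibration(name): a dict with "K" (3x3 intrinsics, pixels), "D" ([k1, k2, p1, p2, k3] as OpenCV has them; the pictures are not rectified), "eye" and "attitude" of the camera in the world. Camera axes: x right, y down, z forward; pixel columns grow to the right and rows downward; lengths in m; the calibration is good to about 2 mm. A picture is of the moment at which its call begins. calibration takes no time and is no camera call.
- bot.finish_job(): hands the job in, once; it reports no verdict.
The state is a dict: "time": time; "joint_pos": joint angles; "dq": joint speeds; "effort": joint torques, N m; "eef_pos": TCP position; "eef_rot": TCP orientation; "contact_force": force on the tool from outside, world axes, zero at the start; "wrist_torque": the same for the moment, N m; "opening": finger opening in m.
Only numpy, scipy, OpenCV 4.12 (cv2) and the standard library are available. Lean on these libraries where they do the work, as an engineer would, in place of code of your own. Each camera call takes 0.05 s, during which the arm holds its last target.

## Working session

There is one attempt and no reset: what is moved stays moved. The work goes in short steps, Python scripts to look and compute and a tool call to move; the robot and the scene stay as the last step left them, time stands still between calls to the robot, and variables do not carry over. Pictures are saved under pics/ and viewed, and the job is handed in when it is done.

Besides the shell and the picture viewer there is one more tool, called in YAML: its name, and indented under it one key for each argument. drive_tool: Moves the arm, as the interface text tells. Its arguments: {"type":"object","properties":{"deltas":{"type":"array"},"squeeze":{"type":"number"}},"required":["deltas"]}

```bash
mkdir -p pics; ls
python3 - <<'E'
from plant import observe, viewer, bot
import cv2,numpy as np
print(observe(), bot.finger_overhang)
for n in("scene","top"):
    im,d=viewer.get_image(n); cv2.imwrite(f"pics/{n}0.png",im[:,:,::-1]); np.savez(f"pics/{n}0.npz",im=im,d=d)
    print(n,viewer.calibration(n))
E
```

```text
pics
{'time': 0.0, 'joint_pos': array([ 1.21531939,  0.31170884,  0.01397482,  1.51307869, -0.00436231,
        1.31921487, -0.02720874]), 'dq': array([-0.00042075, -0.00103894,  0.00234753, -0.00096994, -0.00031571,
       -0.00029481,  0.00028334]), 'effort': array([-4.23270612e-04, -3.79911339e+01,  1.45814815e-01, -2.30587095e+01,
        1.21930899e-02,  1.36500961e-02,  9.42920025e-06]), 'eef_pos': array([ 0.1695148 , -0.52237991,  0.20542164]), 'eef_rot': array([ 8.08931592e-01, -5.87901576e-01, -9.98754404e-04, -6.46708582e-04]), 'contact_force': array([-0.37712587, -0.24238025, -0.28129627]), 'wrist_torque': array([-0.03068885, -0.02628859, -0.06708055]), 'opening': 0.08519731199329697} 0.014
scene {'K': array([[422.10106778,   0.        , 252.00469762],
       [  0.        , 422.10106778, 189.017233  ],
       [  0.        ,   0.        ,   1.        ]]), 'D': array([0.03806776, 0.        , 0.        , 0.        , 0.        ]), 'eye': array([ 1.29795841, -0.06044141,  0.81361466]), 'attitude': array([ 0.69418916,  0.60311628, -0.25735799, -0.2968485 ])}
top {'K': array([[428.97240229,   0.        , 249.60608128],
       [  0.        , 428.97240229, 190.5299515 ],
       [  0.        ,   0.        ,   1.        ]]), 'D': array([-0.07628251,  0.        ,  0.        ,  0.        ,  0.        ]), 'eye': array([0.43188293, 0.0152664 , 1.27140486]), 'attitude': array([-0.7056181 ,  0.70651307, -0.03129708,  0.04430438])}
```

View pics/scene0.png

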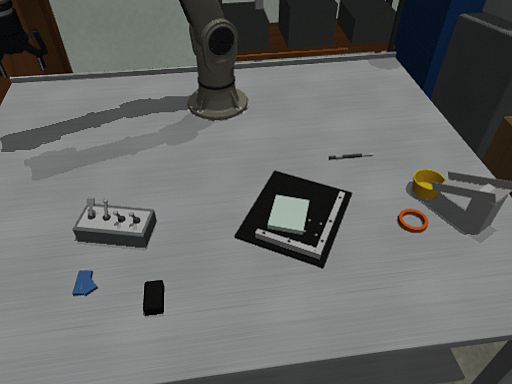

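View pics/top0.png

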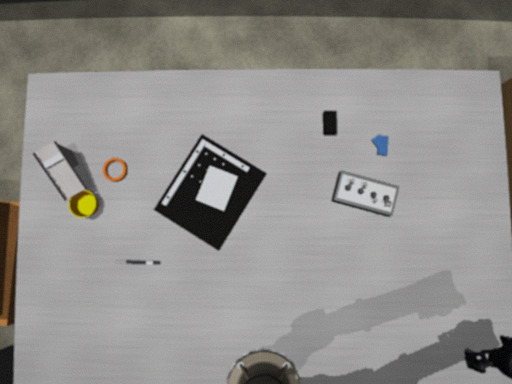

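The scene view shows the bed near (295,218) with the slab on it, and the switch box near (115,225). The top view shows the bed at (210,192), the slab at (217,188) and the box at (365,193). Next I'll zoom in and measure.

```bash
cat > h.py <<'E'
import numpy as np,cv2
from scipy.spatial.transform import Rotation as R
from plant import viewer
def cal(n):
    c=viewer.calibration(n); return c['K'],c['D'],c['eye'],R.from_quat(c['attitude']).as_matrix()
def rays(n,uv):
    K,D,e,A=cal(n); p=cv2.undistortPoints(np.array(uv,float).reshape(-1,1,2),K,D).reshape(-1,2)
    return e,np.c_[p,np.ones(len(p))]@A.T
def onz(n,uv,z):
    e,r=rays(n,uv); z=np.broadcast_to(z,len(r)); return e+r*((z-e[2])/r[:,2])[:,None]
def proj(n,P):
    K,D,e,A=cal(n); q=(np.array(P,float).reshape(-1,3)-e)@A
    return cv2.projectPoints(q,np.zeros(3),np.zeros(3),K,D)[0].reshape(-1,2)
def cloud(n,d):
    h,w=d.shape; uv=np.stack(np.meshgrid(np.arange(w),np.arange(h)),-1).reshape(-1,2)
    e,r=rays(n,uv); P=e+r*d.reshape(-1,1); P[d.ravel()==0]=np.nan; return P.reshape(h,w,3)
def zoom(im,x0,y0,x1,y1,s,fn): cv2.imwrite(fn,cv2.resize(im[y0:y1,x0:x1,::-1],None,fx=s,fy=s,interpolation=cv2.INTER_CUBIC))
E
python3 - <<'E'
from h import *
t=np.load('pics/top0.npz'); s=np.load('pics/scene0.npz')
zoom(t['im'],145,125,275,255,4.5,'pics/tb.png'); zoom(t['im'],325,160,405,220,9,'pics/tp.png')
zoom(s['im'],225,160,365,275,5,'pics/sb.png'); zoom(s['im'],65,190,165,255,7.5,'pics/sp.png')
for n,f in(('top',t),('scene',s)):
    P=cloud(n,f['d'])
    for u,v in ([(300,300),(217,188),(240,220),(180,190),(345,200),(365,200)] if n=='top' else [(300,120),(288,213),(280,185),(290,243),(120,230)]): print(n,u,v,P[v,u].round(4))
E
```

```text
top 300 300 [ 0.2476 -0.1079  0.0016]
top 217 188 [0.5731 0.1335 0.0275]
top 240 220 [ 0.4808  0.0672 -0.0013]
top 180 190 [0.57   0.2465 0.0042]
top 345 200 [ 0.5356 -0.2358  0.0452]
top 365 200 [ 0.5357 -0.2941  0.0425]
scene 300 120 [ 0.1433  0.2667 -0.0023]
scene 288 213 [0.5795 0.1349 0.0219]
scene 280 185 [0.4557 0.1385 0.0047]
scene 290 243 [0.6788 0.1191 0.0251]
scene 120 230 [ 0.5968 -0.2791  0.043 ]
```

View pics/tb.png

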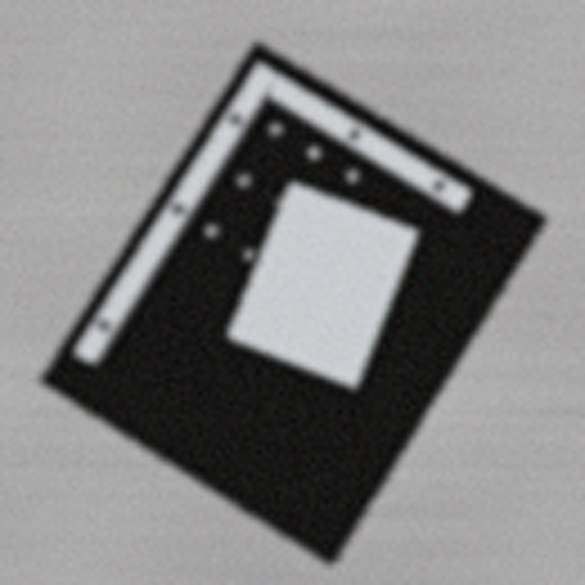

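View pics/tp.png

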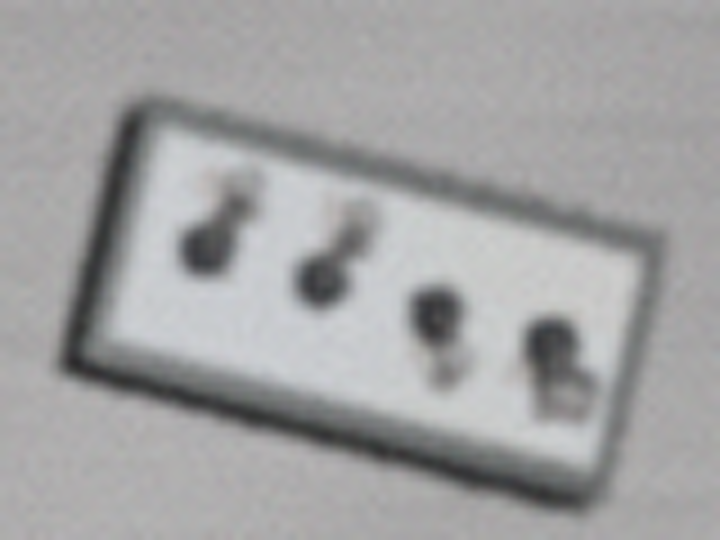

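View pics/sb.png

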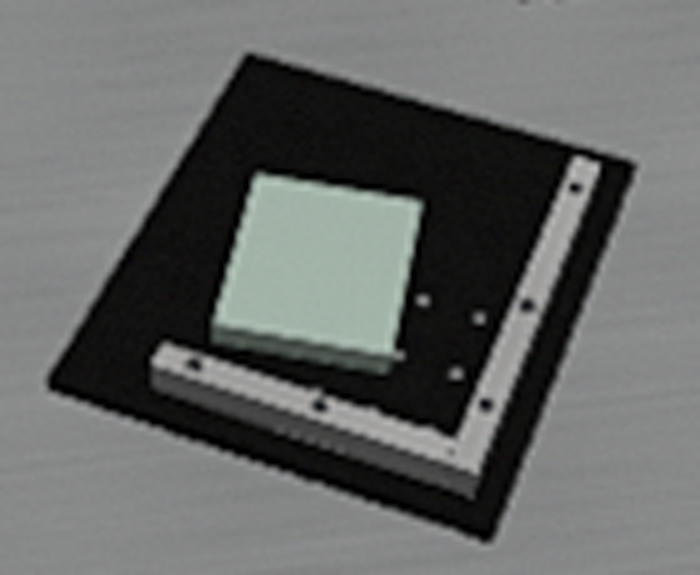

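View pics/sp.png

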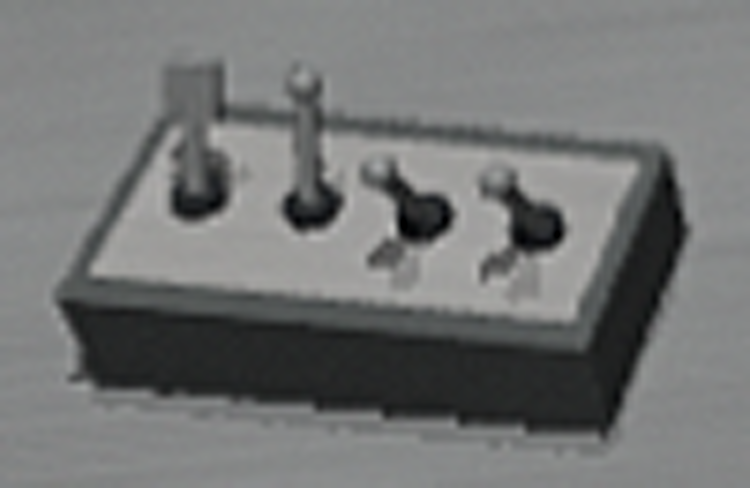

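```bash
cat > fit.py <<'E'
from h import *
from scipy.optimize import least_squares
def U(px,x0,y0,s): return (np.array(px,float)+.5)/s-.5+[x0,y0]
def fit(obs,L,z0,off=None):
    # obs {cam:pix}, L local pts (n,2)+z
    def f(p):
        c,s=np.cos(p[2]),np.sin(p[2]); W=np.c_[L[:,:2]@np.array([[c,s],[-s,c]])+p[:2],L[:,2]]
        return np.concatenate([(proj(n,W)-o).ravel() for n,o in obs.items()])
    r=least_squares(f,z0); return r.x,np.abs(r.fun).max(),np.sqrt((r.fun**2).mean())
def rect(a,b,z): return np.array([[a,b,z],[a,-b,z],[-a,-b,z],[-a,b,z]])
E
python3 - <<'E'
from fit import *
T=lambda p:U(p,145,125,4.5); S=lambda p:U(p,225,160,5)
bed={'top':T([(258,42),(548,218),(333,563),(42,378)]),'scene':S([(492,541),(50,385),(247,53),(636,163)])}
slab={'top':T([(288,181),(420,230),(358,388),(228,337)]),'scene':S([(393,355),(212,327),(258,173),(424,203)])}
pan={'top':U([(145,97),(660,237),(600,480),(90,355)],325,160,9),'scene':U([(590,345),(62,292),(165,108),(655,150)],65,190,7.5)}
for nm,o,L,g in(('bed',bed,rect(.135,.115,.008),(.56,.15,-.57)),('slab',slab,rect(.055,.045,.024),(.57,.13,-.4)),('pan',pan,rect(.045,.0875,.045),(.55,-.29,-.26))):
    res={}
    for k in(['top'],['scene'],['top','scene']):
        r=fit({n:o[n] for n in k},L,g); res[len(k)*10+(k[0]=='top')]=r; print(nm,k,r[0].round(4),r[1:])
E
```

```text
bed ['top'] [ 0.5668  0.1558 -0.5565] (np.float64(0.8173406507546019), np.float64(0.5118962014289012))
bed ['scene'] [ 0.571   0.1583 -0.553 ] (np.float64(0.9198865933075524), np.float64(0.5009913713339936))
bed ['top', 'scene'] [ 0.5688  0.1574 -0.5542] (np.float64(1.4402179995754523), np.float64(0.7789268674851093))
slab ['top'] [ 0.5746  0.1354 -0.3643] (np.float64(0.4808363582981201), np.float64(0.2671901033507292))
slab ['scene'] [ 0.578   0.1375 -0.3786] (np.float64(0.5050154869849166), np.float64(0.2880402873560935))
slab ['top', 'scene'] [ 0.5761  0.1367 -0.3713] (np.float64(0.9024525542084803), np.float64(0.5683527536957894))
pan ['top'] [ 0.5587 -0.2975 -0.2557] (np.float64(1.7914112395105235), np.float64(1.147130674517348))
pan ['scene'] [ 0.5597 -0.2966 -0.2575] (np.float64(2.1335167486468265), np.float64(1.2065762295759688))
pan ['top', 'scene'] [ 0.5591 -0.297  -0.2567] (np.float64(1.958329045479644), np.float64(1.1879038608486763))
```

```bash
cat > plan.py <<'E'
from h import *
BED=np.array([.5688,.1574,-.5542]); SLAB=np.array([.5761,.1367,-.3713]); PAN=np.array([.5591,-.297,-.2567])
def w(P,l):
    c,s=np.cos(P[2]),np.sin(P[2]); return np.array([P[0]+c*l[0]-s*l[1],P[1]+s*l[0]+c*l[1]])
def loc(P,q):
    c,s=np.cos(P[2]),np.sin(P[2]); d=np.array(q)[:2]-P[:2]; return np.array([c*d[0]+s*d[1],-s*d[0]+c*d[1]])
from plant import observe
def delta(xy,z,yaw):
    """delta in tool axes (mm, rotvec) to reach TCP xyz with tool down, tool x at yaw (mod pi nearest)"""
    o=observe(); R0=R.from_quat(o['eef_rot']); x=R0.as_matrix()[:,0]; y0=np.arctan2(x[1],x[0])
    yaw=y0+(yaw-y0+np.pi/2)%np.pi-np.pi/2
    c,s=np.cos(yaw),np.sin(yaw); R1=R.from_matrix(np.array([[c,s,0],[s,-c,0],[0,0,-1.]]))
    t=R0.inv().apply(np.array([*xy,z])-o['eef_pos'])*1000
    print('travel',t.round(1),'rot',(R0.inv()*R1).as_rotvec().round(3),'| tcp',o['eef_pos'].round(4),'yaw',round(y0,3),'F',o['contact_force'].round(1),'t',round(o['time'],2),'open',round(o['opening'],4))
E
python3 - <<'E'
from plan import *
from fit import U
b=U([(205,250),(320,280),(437,312),(552,345)],325,160,9)
for q,y in zip(onz('top',b,.057),(57,19,-19,-57)): print(loc(PAN,q).round(4),y)
q=onz('top',U([(572,395)],325,160,9),.0905)[0]; print('vactip',loc(PAN,q),'expect -.0216,-.057')
print('corner rel slab centre in bed:',loc(BED,SLAB))
# pre-push pose on slab's -y side, tool jaws along bed x
for d in (.085,):
    p=w(SLAB,(0,0)); p=p+d*np.array([np.sin(BED[2]),-np.cos(BED[2])]); print(p); delta(p,.2,BED[2]); delta(p,.03,BED[2])
E
```

```text
[-0.0029  0.0573] 57
[-0.003   0.0197] 19
[-0.0035 -0.0187] -19
[-0.0045 -0.0566] -57
vactip [-0.02347456 -0.05701227] expect -.0216,-.057
corner rel slab centre in bed: [ 0.017101   -0.01375994]
[0.53136763 0.06442265]
travel [-446.5 -525.3    6.4] rot [-0.001  0.002 -0.703] | tcp [ 0.1696 -0.5225  0.2055] yaw -1.257 F [ 0.3  0.2 -0.2] t 0.1 open 0.0853
travel [-446.2 -525.4  176.4] rot [-0.001  0.002 -0.703] | tcp [ 0.1696 -0.5225  0.2055] yaw -1.257 F [ 0.3  0.2 -0.2] t 0.1 open 0.0853
```

drive_tool:
  deltas:
    - {"grip": 40, "travel": [-446, -525, 6], "rot": [0, 0, -0.703]}
    - {"grip": 40, "travel": [-446, -525, 6], "rot": [0, 0, -0.703]}
    - {"grip": 40, "travel": [-446, -525, 6], "rot": [0, 0, -0.703]}
    - {"grip": 40, "travel": [-446, -525, 6], "rot": [0, 0, -0.703]}
    - {"grip": 40, "travel": [-446, -525, 6], "rot": [0, 0, -0.703]}
    - {"grip": 40, "travel": [-446, -525, 6], "rot": [0, 0, -0.703]}
    - {"grip": 40, "travel": [-446, -525, 6], "rot": [0, 0, -0.703]}
    - {"grip": 40, "travel": [-446, -525, 6], "rot": [0, 0, -0.703]}
    - {"grip": 40, "travel": [-446, -525, 6], "rot": [0, 0, -0.703]}
    - {"grip": 40, "travel": [-446, -525, 6], "rot": [0, 0, -0.703]}
    - {"grip": 40, "travel": [-446, -525, 6], "rot": [0, 0, -0.703]}
    - {"grip": 40, "travel": [-446, -525, 6], "rot": [0, 0, -0.703]}

```text
time: 1.3
eef_pos: [0.4848, -0.0107, 0.201]
eef_rot: [0.962, -0.274, -0.001, -0.001]
contact_force: [0.5, -0.9, -0.0]
opening: 0.0401
```

```bash
python3 -c "
from plan import *
delta((.5314,.0644),.06,BED[2])"
```

```text
travel [  0.3 -88.3 141.1] rot [-0.001  0.002 -0.   ] | tcp [ 0.4848 -0.0107  0.201 ] yaw -0.554 F [ 0.5 -0.9 -0. ] t 1.3 open 0.0401
```

drive_tool:
  deltas:
    - {"grip": 40, "travel": [0, -45, 0], "rot": [-0.001, 0.002, 0]}
    - {"grip": 40, "travel": [0, -88, 0], "rot": [-0.001, 0.002, 0]}
    - {"grip": 40, "travel": [0, -88, 20], "rot": [-0.001, 0.002, 0]}
    - {"grip": 40, "travel": [0, -88, 65], "rot": [-0.001, 0.002, 0]}
    - {"grip": 40, "travel": [0, -88, 110], "rot": [-0.001, 0.002, 0]}
    - {"grip": 40, "travel": [0, -88, 141], "rot": [-0.001, 0.002, 0]}
    - {"grip": 40, "travel": [0, -88, 141], "rot": [-0.001, 0.002, 0]}
    - {"grip": 40, "travel": [0, -88, 141], "rot": [-0.001, 0.002, 0]}

```text
time: 2.1
eef_pos: [0.5309, 0.0644, 0.0602]
eef_rot: [0.962, -0.274, -0.0, 0.0]
contact_force: [0.2, 0.1, 0.6]
opening: 0.0403
```

```bash
python3 -c "
from plan import *
delta((.5314,.0644),.03,BED[2])
im,d=viewer.get_image('scene'); zoom(im,205,130,365,275,4.5,'pics/s1.png')
im,d=viewer.get_image('top'); zoom(im,145,125,305,275,4,'pics/t1.png')
"
```

```text
travel [ 0.4 -0.3 30.2] rot [ 0.  0. -0.] | tcp [0.5309 0.0644 0.0602] yaw -0.554 F [0.2 0.1 0.6] t 2.1 open 0.0403
```

View pics/s1.png

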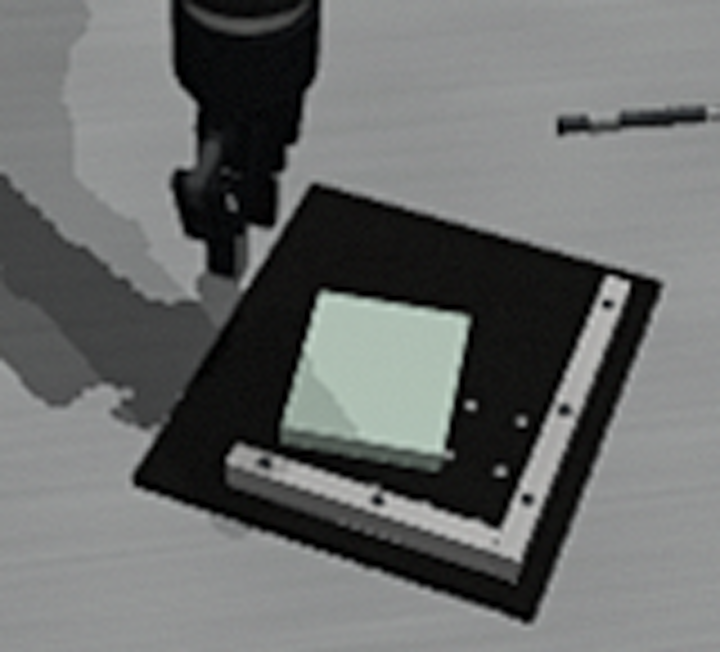

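View pics/t1.png

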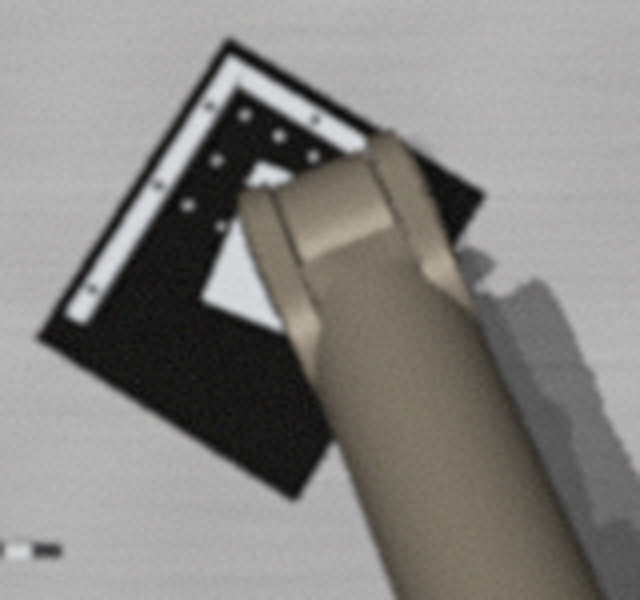

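The slab hasn't moved: it is at (375,380) in the scene crop. The fingertips, near (225,275), are clear of it on its -y side. Next I'll lower the tool to bed level.

drive_tool:
  deltas:
    - {"grip": 40, "travel": [0, 0, 20], "rot": [0, 0, 0]}
    - {"grip": 40, "travel": [0, 0, 30], "rot": [0, 0, 0]}
    - {"grip": 40, "travel": [0, 0, 34], "rot": [0, 0, 0]}
    - {"grip": 40, "travel": [0, 0, 34], "rot": [0, 0, 0]}

```text
time: 2.6
eef_pos: [0.5331, 0.0648, 0.0285]
eef_rot: [0.962, -0.274, 0.002, -0.001]
contact_force: [-0.5, -0.6, 0.2]
opening: 0.0399
```

```bash
python3 -c "
from plan import *
o=observe();print(loc(BED,o['eef_pos']),o['eef_pos'],o['contact_force'])
im,d=viewer.get_image('scene'); zoom(im,205,130,365,275,4.5,'pics/s2.png')
"
```

```text
[ 0.01838227 -0.09757481] [0.53308081 0.06475611 0.02845706] [-0.46367861 -0.58877524  0.19783352]
```

View pics/s2.png

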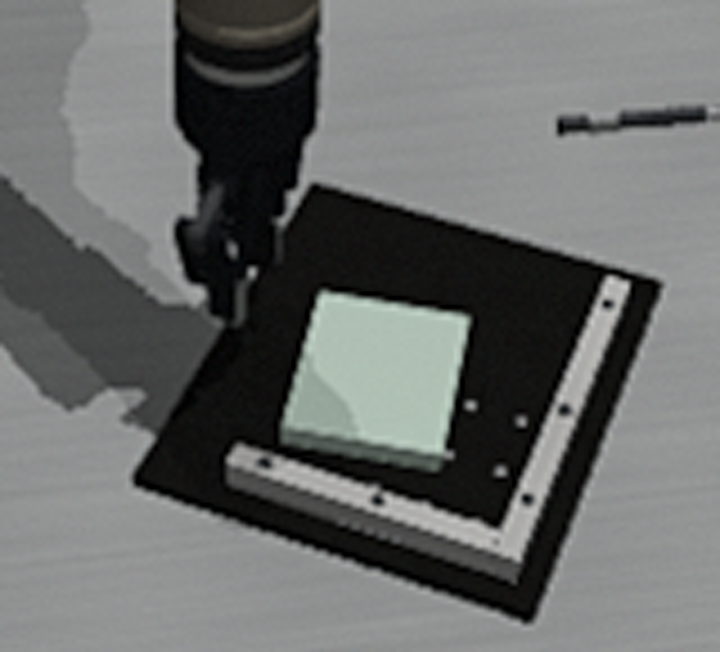

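drive_tool:
  deltas:
    - {"grip": 40, "travel": [0, 0, 5], "rot": [-0.003, 0.004, 0]}
    - {"grip": 40, "travel": [0, -8, 5], "rot": [-0.003, 0.004, 0]}
    - {"grip": 40, "travel": [0, -16, 5], "rot": [-0.003, 0.004, 0]}
    - {"grip": 40, "travel": [0, -22, 5], "rot": [-0.003, 0.004, 0]}
    - {"grip": 40, "travel": [0, -26, 5], "rot": [-0.003, 0.004, 0]}
    - {"grip": 40, "travel": [0, -30, 5], "rot": [-0.003, 0.004, 0]}
    - {"grip": 40, "travel": [0, -34, 5], "rot": [-0.003, 0.004, 0]}
    - {"grip": 40, "travel": [0, -38, 5], "rot": [-0.003, 0.004, 0]}

```text
time: 3.45
eef_pos: [0.5536, 0.0973, 0.0239]
eef_rot: [0.962, -0.274, 0.004, 0.001]
contact_force: [0.6, -0.9, 1.0]
opening: 0.04
```

```bash
python3 -c "
from plan import *
o=observe();print(loc(BED,o['eef_pos']),o['eef_pos'],o['contact_force'])
im,d=viewer.get_image('scene'); zoom(im,205,130,365,275,4.5,'pics/s3.png')
"
```

```text
[ 0.01866412 -0.0590841 ] [0.55357672 0.09733727 0.02385967] [ 0.64759846 -0.90741823  1.03154161]
```

View pics/s3.png

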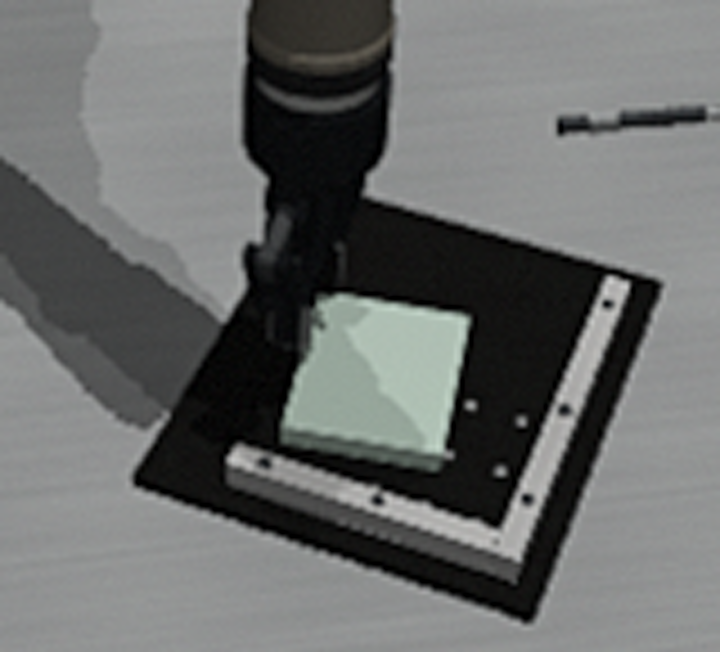

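```bash
python3 -c "
from plan import *
o=observe();print(o['eef_pos'],o['contact_force'],R.from_quat(o['eef_rot']).as_matrix().round(4))
q=R.from_quat(o['eef_rot']).as_matrix()
for lx in(-.03,.03):
  for ly in (-.011,0,.011):
    for lz in (.014,.005,):
      p=o['eef_pos']+q@np.array([lx,ly,lz]); u=proj('scene',p)[0]; print(lx,ly,lz,loc(BED,p).round(4),p[2].round(4),((u-[205,130])*4.5+1.75).round())
im,d=viewer.get_image('scene'); zoom(im,245,180,305,225,13,'pics/s3b.png')
P=cloud('scene',d)
for v in range(190,215,2): print(v,[(loc(BED,P[v,u])*1000).round().astype(int).tolist()+[int(P[v,u][2]*1000)] for u in (260,265,270,275,280)])
"
```

```text
[0.55398942 0.09829926 0.02398378] [ 0.25701189 -0.22675701  1.28051769] [[ 0.8503 -0.5262  0.0075]
 [-0.5262 -0.8504 -0.0034]
 [ 0.0082 -0.0011 -1.    ]]
-0.03 -0.011 0.014 [-0.0114 -0.047 ] 0.0097 [340. 336.]
-0.03 -0.011 0.005 [-0.0115 -0.047 ] 0.0187 [340. 325.]
-0.03 0 0.014 [-0.0114 -0.058 ] 0.0097 [322. 331.]
-0.03 0 0.005 [-0.0114 -0.058 ] 0.0187 [323. 320.]
-0.03 0.011 0.014 [-0.0114 -0.069 ] 0.0097 [305. 325.]
-0.03 0.011 0.005 [-0.0114 -0.069 ] 0.0187 [305. 314.]
0.03 -0.011 0.014 [ 0.0486 -0.047 ] 0.0102 [302. 405.]
0.03 -0.011 0.005 [ 0.0485 -0.047 ] 0.0192 [302. 394.]
0.03 0 0.014 [ 0.0486 -0.058 ] 0.0102 [284. 399.]
0.03 0 0.005 [ 0.0485 -0.058 ] 0.0192 [284. 388.]
0.03 0.011 0.014 [ 0.0486 -0.069 ] 0.0102 [266. 393.]
0.03 0.011 0.005 [ 0.0486 -0.069 ] 0.0192 [266. 382.]
190 [[81, -68, 135], [82, -55, 141], [81, -43, 145], [48, -42, 116], [1, -46, 73]]
192 [[-44, -118, -1], [83, -54, 135], [77, -44, 135], [43, -44, 104], [-1, -46, 65]]
194 [[-30, -113, 5], [79, -56, 125], [76, -45, 126], [42, -44, 96], [-1, -45, 58]]
196 [[-23, -110, 4], [67, -60, 105], [76, -44, 121], [46, -43, 94], [-28, -54, 22]]
198 [[-15, -107, 5], [69, -59, 101], [76, -44, 113], [-30, -69, 7], [-21, -52, 22]]
200 [[-9, -104, 4], [-16, -92, 3], [69, -46, 100], [-8, -61, 23], [-15, -49, 21]]
202 [[0, -100, 7], [-5, -88, 7], [52, -52, 75], [-3, -59, 20], [-6, -46, 23]]
204 [[7, -97, 7], [-1, -86, 4], [52, -52, 67], [5, -56, 22], [-1, -44, 22]]
206 [[13, -94, 6], [7, -83, 5], [52, -52, 61], [9, -54, 19], [4, -42, 20]]
208 [[18, -93, 3], [16, -79, 8], [7, -68, 4], [20, -50, 23], [12, -39, 21]]
210 [[25, -89, 4], [18, -78, 2], [14, -65, 4], [26, -47, 23], [20, -36, 22]]
212 [[32, -86, 5], [28, -74, 6], [22, -62, 5], [32, -45, 22], [28, -33, 23]]
214 [[39, -83, 6], [32, -72, 3], [28, -60, 5], [38, -43, 22], [33, -31, 22]]
```

View pics/s3b.png

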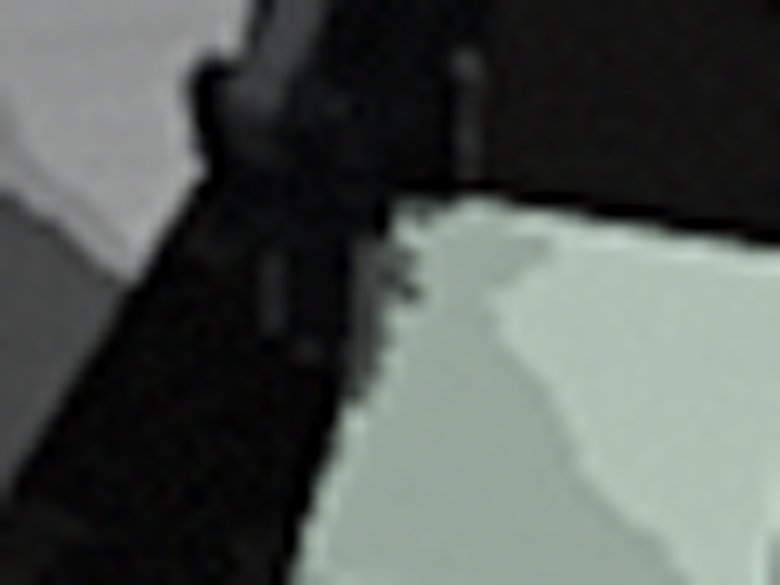

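```bash
python3 -c "
from plan import *
im,d=viewer.get_image('top'); P=cloud('top',d); zoom(im,145,105,345,255,4,'pics/t3.png')
from plant import observe
o=observe(); print(o['eef_pos'],o['joint_pos'].round(3))
for v in range(140,250,8): print(v,[(P[v,u]*1000).round().tolist() for u in (210,220,230,240)])
im,d=viewer.get_image('scene'); P=cloud('scene',d); zoom(im,165,0,365,235,2.5,'pics/s4.png')
for v in range(100,212,6): print(v,[(P[v,u]*1000).round().tolist() for u in (264,268,272,276)])
"
```

```text
[0.55349773 0.09748123 0.02387913] [ 0.179  0.561 -0.539  1.704  0.346  0.966 -1.044]
140 [[722.0, 158.0, 3.0], [723.0, 129.0, -4.0], [722.0, 98.0, 1.0], [722.0, 68.0, 0.0]]
148 [[691.0, 155.0, 32.0], [696.0, 127.0, 9.0], [698.0, 98.0, -3.0], [nan, nan, nan]]
156 [[672.0, 157.0, 6.0], [589.0, 88.0, 445.0], [668.0, 96.0, 25.0], [673.0, 68.0, 1.0]]
164 [[574.0, 108.0, 441.0], [572.0, 88.0, 449.0], [570.0, 68.0, 463.0], [644.0, 66.0, 27.0]]
172 [[556.0, 107.0, 451.0], [556.0, 87.0, 453.0], [554.0, 67.0, 466.0], [601.0, 61.0, 152.0]]
180 [[539.0, 105.0, 465.0], [537.0, 85.0, 475.0], [538.0, 67.0, 471.0], [537.0, 48.0, 474.0]]
188 [[523.0, 105.0, 469.0], [521.0, 85.0, 484.0], [521.0, 66.0, 486.0], [522.0, 48.0, 475.0]]
196 [[507.0, 104.0, 478.0], [506.0, 84.0, 492.0], [505.0, 65.0, 499.0], [505.0, 47.0, 498.0]]
204 [[492.0, 103.0, 479.0], [490.0, 83.0, 502.0], [490.0, 64.0, 507.0], [489.0, 46.0, 512.0]]
212 [[478.0, 104.0, 468.0], [476.0, 82.0, 505.0], [475.0, 64.0, 517.0], [475.0, 46.0, 523.0]]
220 [[481.0, 156.0, 5.0], [461.0, 82.0, 509.0], [461.0, 63.0, 526.0], [460.0, 45.0, 533.0]]
22
[... 1329 characters left out ...]
 78.0, 190.0], [588.0, 86.0, 193.0], [592.0, 94.0, 196.0]]
172 [[387.0, 104.0, -3.0], [585.0, 78.0, 174.0], [588.0, 87.0, 175.0], [592.0, 95.0, 177.0]]
178 [[413.0, 100.0, -2.0], [587.0, 78.0, 157.0], [590.0, 87.0, 159.0], [578.0, 99.0, 146.0]]
184 [[600.0, 67.0, 151.0], [602.0, 76.0, 152.0], [579.0, 90.0, 129.0], [581.0, 99.0, 130.0]]
190 [[610.0, 65.0, 142.0], [617.0, 73.0, 148.0], [582.0, 90.0, 112.0], [587.0, 99.0, 115.0]]
196 [[594.0, 68.0, 107.0], [607.0, 76.0, 118.0], [598.0, 87.0, 108.0], [513.0, 116.0, 20.0]]
202 [[517.0, 83.0, 7.0], [582.0, 81.0, 72.0], [580.0, 92.0, 69.0], [537.0, 111.0, 23.0]]
208 [[539.0, 80.0, 7.0], [542.0, 90.0, 8.0], [541.0, 101.0, 6.0], [559.0, 107.0, 23.0]]
```

View pics/s4.png

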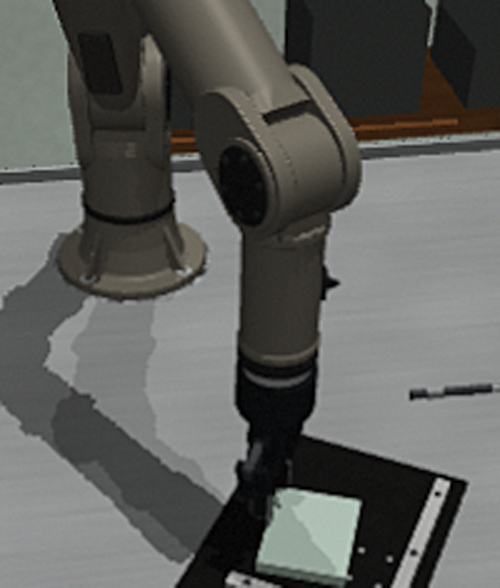

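View pics/t3.png

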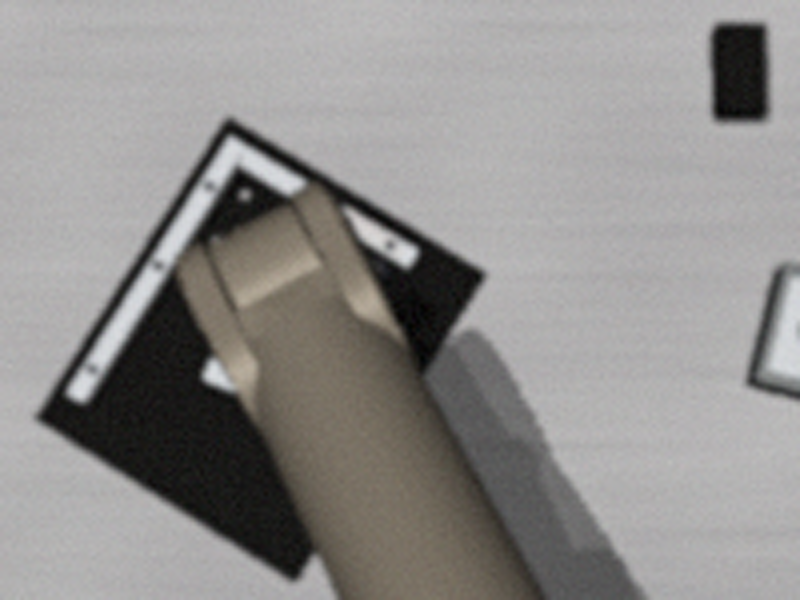

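```bash
python3 -c "
from plan import *
im,d=viewer.get_image('scene')
im=(255*(im/255.)**.4).astype(np.uint8); zoom(im,235,135,310,225,7,'pics/s5.png')
d=d[135:225,235:310]; m=cv2.resize(np.clip((d-.85)/.25*255,0,255).astype(np.uint8),None,fx=7,fy=7,interpolation=0); cv2.imwrite('pics/d5.png',cv2.applyColorMap(m,cv2.COLORMAP_JET))
"
```

```text
(no output)
```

View pics/s5.png

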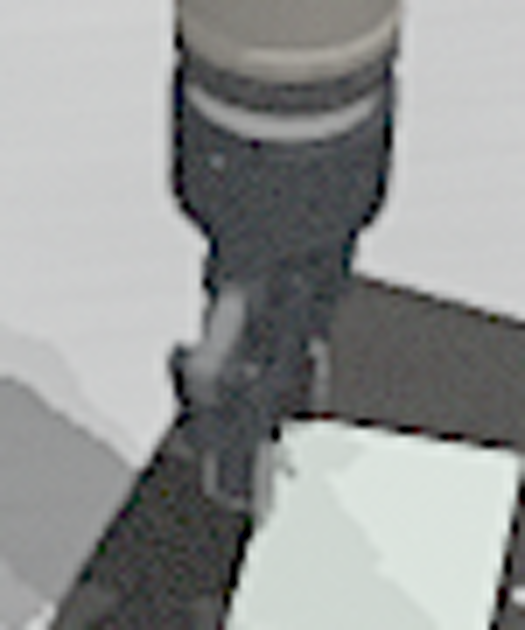

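View pics/d5.png

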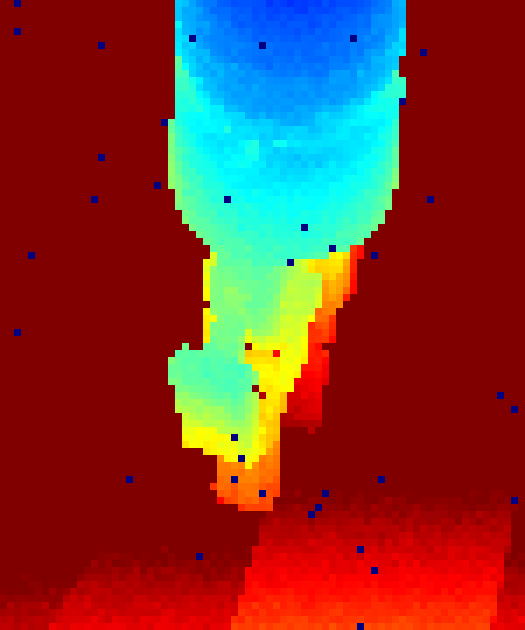

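```bash
python3 -c "
from plan import *
s=np.load('pics/scene0.npz'); P=cloud('scene',s['d']); 
for v in range(10,75,4): print(v,[(P[v,u]*1000).round().tolist() for u in (10,16,22,28,34,40)])
t=np.load('pics/top0.npz'); P=cloud('top',t['d']); 
for v in range(340,376,4): print(v,[(P[v,u]*1000).round().tolist() for u in (468,474,480,490,500)])
zoom(s['im'],0,0,60,80,7,'pics/s6.png'); zoom(t['im'],452,320,512,384,9,'pics/t6.png')
"
```

```text
10 [[172.0, -494.0, 406.0], [-725.0, -815.0, 80.0], [-737.0, -795.0, 75.0], [-816.0, -798.0, 45.0], [-892.0, -798.0, 16.0], [-977.0, -799.0, -15.0]]
14 [[189.0, -491.0, 403.0], [164.0, -487.0, 393.0], [-730.0, -799.0, 60.0], [-795.0, -797.0, 35.0], [-871.0, -798.0, 6.0], [-965.0, -802.0, -30.0]]
18 [[189.0, -494.0, 394.0], [175.0, -486.0, 388.0], [-721.0, -802.0, 47.0], [-785.0, -800.0, 22.0], [-858.0, -799.0, -7.0], [-941.0, -800.0, -40.0]]
22 [[193.0, -497.0, 386.0], [183.0, -487.0, 381.0], [-717.0, -807.0, 31.0], [-764.0, -799.0, 12.0], [-834.0, -798.0, -16.0], [-923.0, -801.0, -52.0]]
26 [[201.0, -497.0, 379.0], [193.0, -487.0, 375.0], [-725.0, -816.0, 10.0], [-746.0, -799.0, 1.0], [-820.0, -799.0, -30.0], [-910.0, -804.0, -67.0]]
30 [[202.0, -501.0, 370.0], [193.0, -490.0, 366.0], [169.0, -486.0, 356.0], [-723.0, -797.0, -8.0], [151.0, -464.0, 347.0], [-880.0, -800.0, -74.0]]
34 [[201.0, -505.0, 360.0], [171.0, -503.0, 347.0], [174.0, -488.0, 347.0], [162.0, -478.0, 342.0], [164.0, -463.0, 342.0], [-850.0, -796.0, -81.0]]
38 [[181.0, -516.0, 342.0], [176.0, -504.0, 339.0], [173.
[... 1868 characters left out ...]
[168.0, -476.0, 288.0], [173.0, -480.0, 307.0], [177.0, -494.0, 325.0], [189.0, -490.0, 373.0]]
356 [[nan, nan, nan], [161.0, -472.0, 296.0], [163.0, -482.0, 303.0], [171.0, -488.0, 335.0], [181.0, -490.0, 373.0]]
360 [[157.0, -451.0, 310.0], [160.0, -458.0, 324.0], [163.0, -466.0, 334.0], [164.0, -484.0, 343.0], [174.0, -487.0, 378.0]]
364 [[144.0, -457.0, 297.0], [153.0, -455.0, 329.0], [157.0, -460.0, 345.0], [157.0, -482.0, 346.0], [165.0, -487.0, 378.0]]
368 [[136.0, -456.0, 299.0], [141.0, -460.0, 317.0], [148.0, -461.0, 343.0], [43.0, -667.0, 2.0], [156.0, -489.0, 373.0]]
372 [[34.0, -599.0, 2.0], [32.0, -619.0, -0.0], [139.0, -462.0, 341.0], [31.0, -668.0, -1.0], [30.0, -698.0, 0.0]]
```

View pics/s6.png

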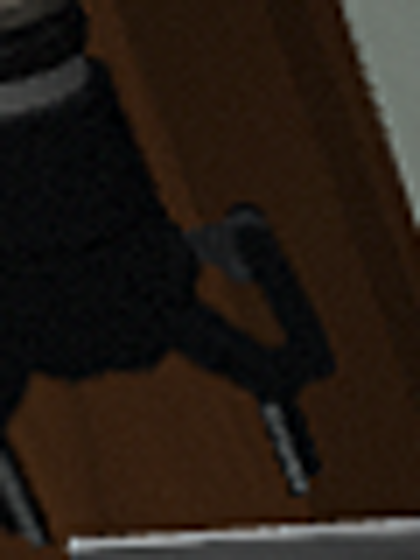

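View pics/t6.png

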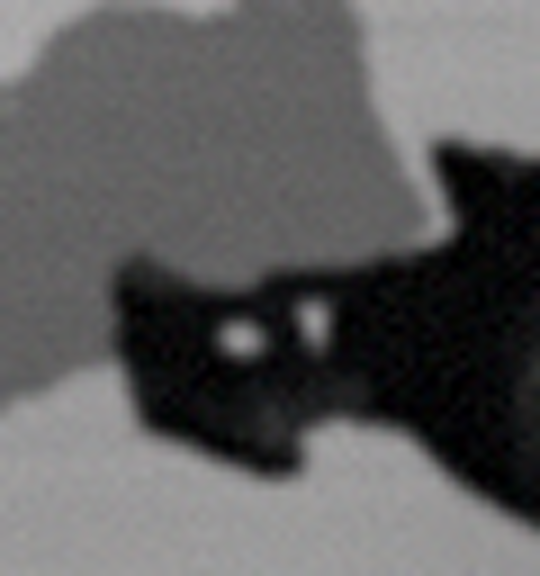

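The state and the images disagree. TCP z reads 0.024, but both depth cameras put the fingertips near z ≈ 0.055, at scene pixel (270,208), and the slab hasn't moved. The start picture shows the same offset of about 45 mm. I'll trust the images, back off, and find the bed by lowering carefully while watching the force.

drive_tool:
  deltas:
    - {"grip": 40, "travel": [0, 20, 0], "rot": [0, 0, 0]}
    - {"grip": 40, "travel": [0, 39, 0], "rot": [0.001, -0.008, 0]}
    - {"grip": 40, "travel": [0, 39, 6], "rot": [0.001, -0.008, 0]}
    - {"grip": 40, "travel": [0, 39, 12], "rot": [0.001, -0.008, 0]}
    - {"grip": 40, "travel": [0, 39, 15], "rot": [0.001, -0.008, 0]}
    - {"grip": 40, "travel": [0, 39, 15], "rot": [0.001, -0.008, 0]}

```text
time: 4.3
eef_pos: [0.5325, 0.0649, 0.0082]
eef_rot: [0.962, -0.273, -0.001, -0.0]
contact_force: [-0.2, -0.2, 0.1]
opening: 0.0398
```

```bash
python3 -c "
from plan import *
delta((.5314,.0644),.03,BED[2])
im,d=viewer.get_image('scene'); P=cloud('scene',d)
im=(255*(im/255.)**.4).astype(np.uint8); zoom(im,235,135,310,225,7,'pics/s7.png')
"
```

```text
travel [ -0.8   1.  -21.8] rot [-0.001  0.001  0.001] | tcp [0.5325 0.0649 0.0082] yaw -0.553 F [-0.2 -0.2  0.1] t 4.3 open 0.0398
```

View pics/s7.png

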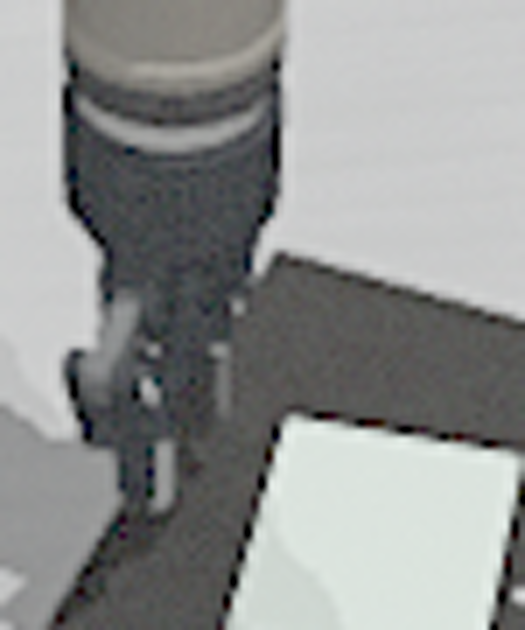

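TCP z reads 8 mm with no contact force, so the fingertips, at crop pixel (150,512), really are higher than the state says. I'll keep lowering in small steps.

drive_tool:
  deltas:
    - {"grip": 40, "travel": [0, 0, 6], "rot": [0, 0, 0]}
    - {"grip": 40, "travel": [0, 0, 12], "rot": [0, 0, 0]}
    - {"grip": 40, "travel": [0, 0, 15], "rot": [0, 0, 0]}
    - {"grip": 40, "travel": [0, 0, 15], "rot": [0, 0, 0]}

```text
time: 4.75
eef_pos: [0.5321, 0.0648, -0.0073]
eef_rot: [0.962, -0.273, -0.001, -0.0]
contact_force: [-0.0, 0.0, 0.4]
opening: 0.04
```

```bash
python3 -c "
from plan import *
delta((.5314,.0644),.03,BED[2])
im,d=viewer.get_image('scene'); P=cloud('scene',d)
for v in range(196,222,2): print(v,[(loc(BED,P[v,u])*1000).round().tolist()+[round(P[v,u][2]*1000)] for u in (252,255,258,261)])
im=(255*(im/255.)**.4).astype(np.uint8); zoom(im,235,140,310,230,7,'pics/s8.png')
"
```

```text
travel [ -0.5   0.7 -37.3] rot [0.    0.002 0.001] | tcp [ 0.5321  0.0648 -0.0073] yaw -0.553 F [-0.   0.   0.4] t 4.75 open 0.04
196 [[86.0, -86.0, 113], [72.0, -84.0, 101], [46.0, -87.0, 77], [-3.0, -99.0, 28]]
198 [[80.0, -88.0, 100], [73.0, -84.0, 96], [49.0, -86.0, 73], [-3.0, -98.0, 21]]
200 [[77.0, -89.0, 91], [74.0, -83.0, 90], [52.0, -84.0, 69], [-9.0, -101.0, 6]]
202 [[67.0, -94.0, 72], [74.0, -83.0, 83], [54.0, -83.0, 64], [-0.0, -97.0, 8]]
204 [[69.0, -93.0, 68], [69.0, -85.0, 71], [45.0, -87.0, 47], [6.0, -94.0, 8]]
206 [[52.0, -101.0, 41], [51.0, -93.0, 44], [43.0, -88.0, 38], [14.0, -91.0, 9]]
208 [[52.0, -100.0, 34], [52.0, -92.0, 37], [45.0, -87.0, 33], [20.0, -89.0, 8]]
210 [[36.0, -108.0, 8], [51.0, -93.0, 29], [46.0, -87.0, 26], [25.0, -86.0, 6]]
212 [[38.0, -107.0, 2], [37.0, -99.0, 5], [33.0, -92.0, 3], [32.0, -84.0, 6]]
214 [[46.0, -103.0, 4], [44.0, -95.0, 6], [41.0, -88.0, 5], [39.0, -81.0, 7]]
216 [[54.0, -100.0, 6], [50.0, -93.0, 5], [47.0, -86.0, 5], [45.0, -78.0, 7]]
218 [[61.0, -96.0, 7], [60.0, -89.0, 9], [55.0, -83.0, 6], [51.0, -75.0, 6]]
220 [[64.0, -95.0, 3], [65.0, -86.0, 8], [63.0, -79.0, 8], [55.0, -74.0, 3]]
```

View pics/s8.png

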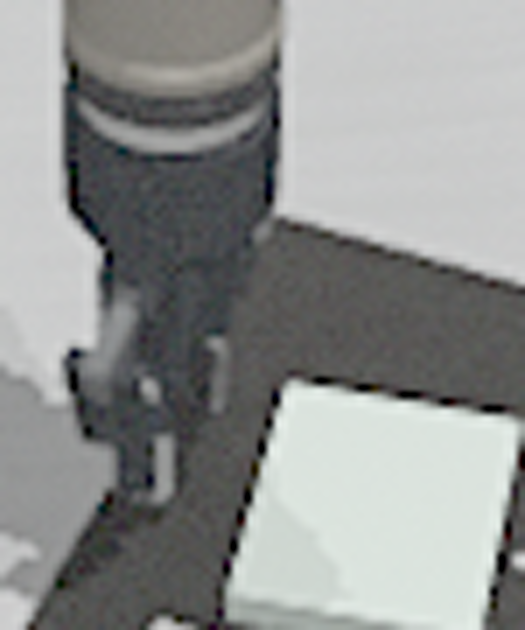

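drive_tool:
  deltas:
    - {"grip": 40, "travel": [0, 0, 6], "rot": [0, 0, 0]}
    - {"grip": 40, "travel": [0, 0, 12], "rot": [0, 0, 0]}
    - {"grip": 40, "travel": [0, 0, 13], "rot": [0, 0, 0]}
    - {"grip": 40, "travel": [0, 0, 13], "rot": [0, 0, 0]}

```text
time: 5.2
eef_pos: [0.5329, 0.0648, -0.0182]
eef_rot: [0.962, -0.273, -0.0, 0.0]
contact_force: [-3.5, -1.6, 12.5]
opening: 0.0396
```

```bash
python3 -c "
from plan import *
delta((.5314,.0644),.03,BED[2])
print(loc(BED,observe()['eef_pos']))
im,d=viewer.get_image('scene'); P=cloud('scene',d)
for v in range(206,222,2): print(v,[(loc(BED,P[v,u])*1000).round().tolist()+[round(P[v,u][2]*1000)] for u in (252,255,258,261)])
im=(255*(im/255.)**.4).astype(np.uint8); zoom(im,235,140,310,230,7,'pics/s9.png')
"
```

```text
travel [ -1.1   1.1 -48.2] rot [0.    0.    0.001] | tcp [ 0.5329  0.0648 -0.0182] yaw -0.554 F [-3.5 -1.6 12.5] t 5.2 open 0.0396
[ 0.01818862 -0.09763647]Traceback (most recent call last):
  File "<string>", line 6, in <module>
    for v in range(206,222,2): print(v,[(loc(BED,P[v,u])*1000).round().tolist()+[round(P[v,u][2]*1000)] for u in (252,255,258,261)])
                                                                                 ~~~~~^^^^^^^^^^^^^^^^
ValueError: cannot convert float NaN to integer
```

The fingertips touched the bed (12.5 N) at TCP z = -0.018, so I now know the real tip height. I'll rise 4 mm and push towards the long fence.

drive_tool:
  deltas:
    - {"grip": 40, "travel": [0, 0, -4], "rot": [0, 0, 0]}
    - {"grip": 40, "travel": [0, -3, -4], "rot": [0, 0, 0]}
    - {"grip": 40, "travel": [0, -9, -4], "rot": [0, 0, 0]}
    - {"grip": 40, "travel": [0, -15, -4], "rot": [0, 0, 0]}
    - {"grip": 40, "travel": [0, -21, -4], "rot": [0, 0, 0]}
    - {"grip": 40, "travel": [0, -26, -4], "rot": [0, 0, 0]}
    - {"grip": 40, "travel": [0, -31, -4], "rot": [0, 0, 0]}
    - {"grip": 40, "travel": [0, -36, -4], "rot": [0, 0, 0]}
    - {"grip": 40, "travel": [0, -40, -4], "rot": [0, 0, 0]}
    - {"grip": 40, "travel": [0, -45, -4], "rot": [0, 0, 0]}

```text
time: 6.25
eef_pos: [0.5554, 0.1024, -0.0148]
eef_rot: [0.962, -0.273, -0.001, 0.001]
contact_force: [-2.4, -1.4, 0.8]
opening: 0.0402
```

```bash
python3 -c "
from plan import *
delta((.5314,.0644),.03,BED[2])
print(loc(BED,observe()['eef_pos']))
im,d=viewer.get_image('scene')
im=(255*(im/255.)**.5).astype(np.uint8); zoom(im,235,140,355,270,4.5,'pics/s9.png')
"
```

```text
travel [ -0.5  45.1 -44.7] rot [0.003 0.002 0.   ] | tcp [ 0.5554  0.1024 -0.0148] yaw -0.554 F [-2.4 -1.4  0.8] t 6.25 open 0.0402
[ 0.01758882 -0.05379917]
```

View pics/s9.png

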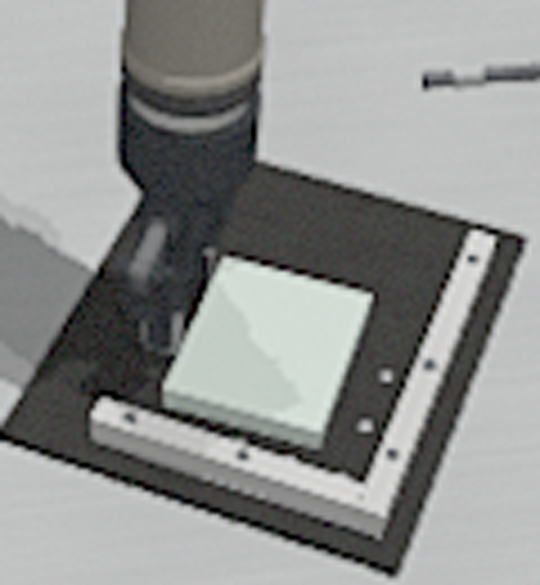

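The slab is moving and has squared up; its corners are at (235,258), (372,295), (322,442) and (163,390). I'll keep pushing.

drive_tool:
  deltas:
    - {"grip": 40, "travel": [0, -5, 0], "rot": [0.002, 0, 0]}
    - {"grip": 40, "travel": [0, -10, 0], "rot": [0.002, 0, 0]}
    - {"grip": 40, "travel": [0, -15, 0], "rot": [0.002, 0, 0]}
    - {"grip": 40, "travel": [0, -20, 0], "rot": [0.002, 0, 0]}
    - {"grip": 40, "travel": [0, -24, 0], "rot": [0.002, 0, 0]}
    - {"grip": 40, "travel": [0, -28, 0], "rot": [0.002, 0, 0]}
    - {"grip": 40, "travel": [0, -31, 0], "rot": [0.002, 0, 0]}
    - {"grip": 40, "travel": [0, -33, 0], "rot": [0.002, 0, 0]}
    - {"grip": 40, "travel": [0, -34, 0], "rot": [0.002, 0, 0]}

```text
time: 7.2
eef_pos: [0.5746, 0.1335, -0.0145]
eef_rot: [0.962, -0.273, -0.0, -0.001]
contact_force: [-1.5, -1.0, -0.9]
opening: 0.0399
```

```bash
python3 -c "
from plan import *
delta((.5314,.0644),.03,BED[2])
print(loc(BED,observe()['eef_pos']))
im,d=viewer.get_image('scene')
im=(255*(im/255.)**.5).astype(np.uint8); zoom(im,235,140,355,270,4.5,'pics/s10.png')
"
```

```text
travel [ -0.5  81.3 -44.8] rot [-0.003  0.001  0.001] | tcp [ 0.5746  0.1335 -0.0145] yaw -0.553 F [-1.5 -1.  -0.9] t 7.2 open 0.0399
[ 0.01753478 -0.01729139]
```

View pics/s10.png

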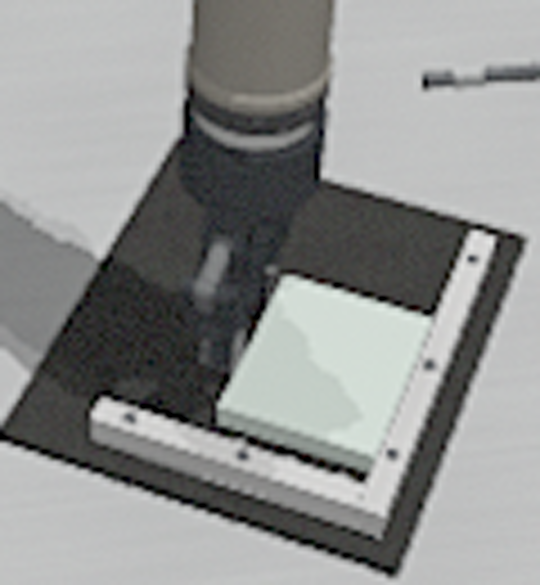

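The slab is almost at the long fence; the gap is only a pixel or so near (430,330). I'll creep forward until the force rises.

drive_tool:
  deltas:
    - {"grip": 40, "travel": [0, -1.5, 0], "rot": [0, 0, 0]}
    - {"grip": 40, "travel": [0, -2, 0], "rot": [0, 0, 0]}
    - {"grip": 40, "travel": [0, -2.5, 0], "rot": [0, 0, 0]}
    - {"grip": 40, "travel": [0, -3, 0], "rot": [0, 0, 0]}

```text
time: 7.65
eef_pos: [0.575, 0.1342, -0.0145]
eef_rot: [0.962, -0.273, -0.001, 0.0]
contact_force: [-4.8, -4.9, 3.3]
opening: 0.0399
```

drive_tool:
  deltas:
    - {"grip": 40, "travel": [0, -3, 0], "rot": [0, 0, 0]}
    - {"grip": 40, "travel": [0, -4, 0], "rot": [0, 0, 0]}
    - {"grip": 40, "travel": [0, -4, 0], "rot": [0, 0, 0]}

```text
time: 7.95
eef_pos: [0.5749, 0.134, -0.0145]
eef_rot: [0.962, -0.274, -0.003, 0.004]
contact_force: [-6.6, -6.2, 6.5]
opening: 0.0399
```

```bash
python3 -c "
from plan import *
print(loc(BED,observe()['eef_pos']))
im,d=viewer.get_image('scene')
im=(255*(im/255.)**.5).astype(np.uint8); zoom(im,265,185,345,270,8,'pics/s11.png')
"
```

```text
[ 0.01747483 -0.01672099]
```

View pics/s11.png

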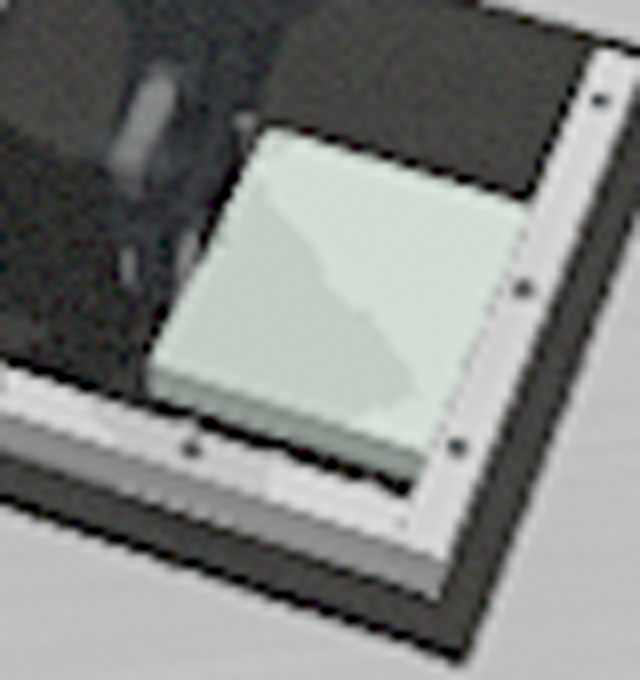

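The slab is flush on the long fence, with an even seam from (525,210) to (425,480). Next I'll lift clear and go round to the -x side.

drive_tool:
  deltas:
    - {"grip": 40, "travel": [0, 10, 0], "rot": [0.004, -0.008, 0]}
    - {"grip": 40, "travel": [0, 30, 0], "rot": [0.004, -0.008, 0]}
    - {"grip": 40, "travel": [0, 30, -40], "rot": [0.004, -0.008, 0]}
    - {"grip": 40, "travel": [0, 30, -70], "rot": [0.004, -0.008, 0]}
    - {"grip": 40, "travel": [0, 30, -70], "rot": [0.004, -0.008, 0]}

```text
time: 8.5
eef_pos: [0.565, 0.1116, 0.0615]
eef_rot: [0.962, -0.274, 0.0, -0.003]
contact_force: [0.6, 0.0, 1.3]
opening: 0.0399
```

```bash
python3 -c "
from plan import *
delta(w(BED,(-.085,.038)),.056,BED[2]+np.pi/2-.02)
im,d=viewer.get_image('top'); zoom(im,145,125,275,255,4.5,'pics/t11.png')
"
```

```text
travel [-105.9  -78.9    6.2] rot [-0.007 -0.004 -1.551] | tcp [0.565  0.1116 0.0615] yaw -0.555 F [0.6 0.  1.3] t 8.5 open 0.0399
```

View pics/t11.png

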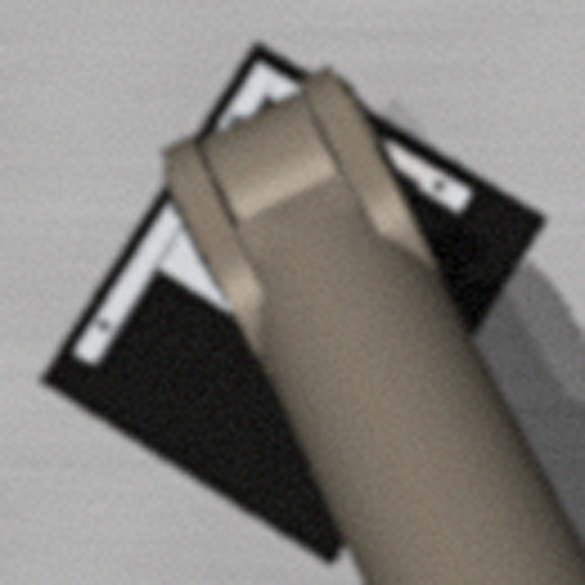

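drive_tool:
  deltas:
    - {"grip": 40, "travel": [-20, -15, 0], "rot": [-0.003, -0.003, -0.15]}
    - {"grip": 40, "travel": [-40, -30, 0], "rot": [-0.003, -0.003, -0.29]}
    - {"grip": 40, "travel": [-60, -45, 0], "rot": [-0.005, -0.003, -0.43]}
    - {"grip": 40, "travel": [-80, -60, 0], "rot": [-0.005, -0.004, -0.57]}
    - {"grip": 40, "travel": [-106, -79, 0], "rot": [-0.005, -0.004, -0.71]}
    - {"grip": 40, "travel": [-106, -79, 0], "rot": [-0.005, -0.004, -0.85]}
    - {"grip": 40, "travel": [-106, -79, 0], "rot": [-0.005, -0.004, -0.99]}
    - {"grip": 40, "travel": [-106, -79, 0], "rot": [-0.006, -0.004, -1.13]}
    - {"grip": 40, "travel": [-106, -79, 0], "rot": [-0.006, -0.004, -1.27]}
    - {"grip": 40, "travel": [-106, -79, 0], "rot": [-0.006, -0.004, -1.41]}
    - {"grip": 40, "travel": [-106, -79, 0], "rot": [-0.007, -0.004, -1.572]}
    - {"grip": 40, "travel": [-106, -79, 0], "rot": [-0.007, -0.004, -1.572]}

```text
time: 9.75
eef_pos: [0.5142, 0.2342, 0.059]
eef_rot: [0.873, 0.487, -0.003, -0.001]
contact_force: [0.3, -0.4, -0.3]
opening: 0.0399
```

```bash
python3 -c "
from plan import *
delta(w(BED,(-.085,.038)),.056,BED[2]+np.pi/2); o=observe()
print(loc(BED,o['eef_pos']),o['joint_pos'].round(2))
im,d=viewer.get_image('scene'); im=(255*(im/255.)**.5).astype(np.uint8);zoom(im,235,120,355,270,4.5,'pics/s12.png')
"
```

```text
travel [1.5 1.9 3. ] rot [-0.005  0.003  0.002] | tcp [0.5142 0.2342 0.059 ] yaw 1.018 F [ 0.3 -0.4 -0.3] t 9.75 open 0.0399
[-0.08683787  0.03653941] [ 0.17  0.66 -0.93  1.64  0.57  1.14  0.11]
```

View pics/s12.png

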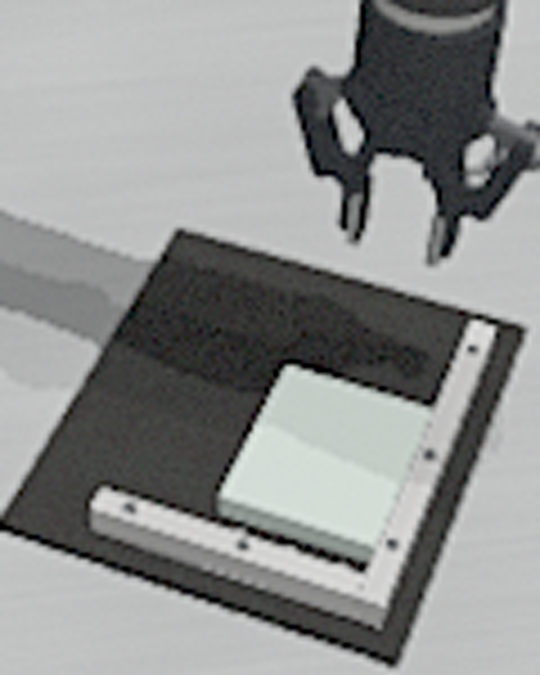

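The jaws now lie along the short side, with the slab clear of them at (325,455) in the crop. I'll lower the tool.

drive_tool:
  deltas:
    - {"grip": 40, "travel": [1, 2, 30], "rot": [-0.005, 0.003, 0]}
    - {"grip": 40, "travel": [1, 2, 55], "rot": [-0.005, 0.003, 0]}
    - {"grip": 40, "travel": [1, 2, 68], "rot": [-0.005, 0.003, 0]}
    - {"grip": 40, "travel": [1, 2, 73], "rot": [-0.005, 0.003, 0]}
    - {"grip": 40, "travel": [1, 2, 73], "rot": [-0.005, 0.003, 0]}

```text
time: 10.3
eef_pos: [0.5159, 0.2341, -0.0141]
eef_rot: [0.874, 0.486, -0.0, 0.0]
contact_force: [-0.2, 0.3, -0.1]
opening: 0.0404
```

```bash
python3 -c "
from plan import *
delta(w(BED,(-.016,.038)),-.0145,BED[2]+np.pi/2); o=observe()
print(loc(BED,o['eef_pos']),o['joint_pos'].round(2))
im,d=viewer.get_image('scene'); im=(255*(im/255.)**.5).astype(np.uint8);zoom(im,235,120,355,270,4.5,'pics/s13.png')
"
```

```text
travel [ 0.8 69.4  0.4] rot [-0.     0.    -0.001] | tcp [ 0.5159  0.2341 -0.0141] yaw 1.015 F [-0.2  0.3 -0.1] t 10.3 open 0.0404
[-0.08535508  0.03731667] [ 0.13  0.74 -0.87  1.7   0.65  1.01  0.05]
```

View pics/s13.png

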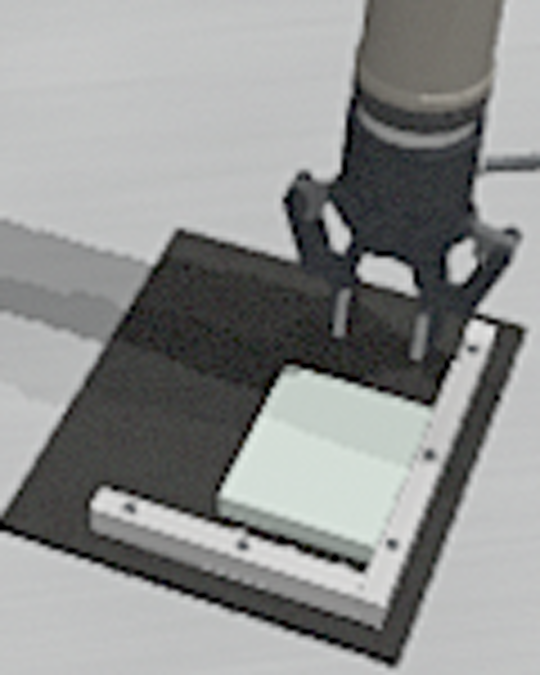

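drive_tool:
  deltas:
    - {"grip": 40, "travel": [0.5, 8, 0], "rot": [0, 0, 0]}
    - {"grip": 40, "travel": [0.5, 16, 0], "rot": [0, 0, 0]}
    - {"grip": 40, "travel": [0.5, 24, 0], "rot": [0, 0, 0]}
    - {"grip": 40, "travel": [0.5, 32, 0], "rot": [0, 0, 0]}
    - {"grip": 40, "travel": [0.5, 37, 0], "rot": [0, 0, 0]}
    - {"grip": 40, "travel": [0.5, 42, 0], "rot": [0, 0, 0]}
    - {"grip": 40, "travel": [0.5, 47, 0], "rot": [0, 0, 0]}
    - {"grip": 40, "travel": [0.5, 52, 0], "rot": [0, 0, 0]}
    - {"grip": 40, "travel": [0.5, 56, 0], "rot": [0, 0, 0]}
    - {"grip": 40, "travel": [0.5, 60, 0], "rot": [0, 0, 0]}
    - {"grip": 40, "travel": [0.5, 63, 0], "rot": [0, 0, 0]}
    - {"grip": 40, "travel": [0.5, 65, 0], "rot": [0, 0, 0]}

```text
time: 11.55
eef_pos: [0.5678, 0.203, -0.0134]
eef_rot: [0.873, 0.487, -0.002, -0.002]
contact_force: [-7.3, 1.9, 3.5]
opening: 0.04
```

```bash
python3 -c "
from plan import *
delta(w(BED,(-.016,.038)),-.0145,BED[2]+np.pi/2); o=observe()
print(loc(BED,o['eef_pos']),o['joint_pos'].round(2))
im,d=viewer.get_image('scene'); im=(255*(im/255.)**.5).astype(np.uint8);zoom(im,255,165,345,270,6,'pics/s14.png')
"
```

```text
travel [-0.3  8.9  1.1] rot [-0.006  0.001  0.001] | tcp [ 0.5678  0.203  -0.0134] yaw 1.018 F [-7.3  1.9  3.5] t 11.55 open 0.04
[-0.02487846  0.03824801] [ 0.17  0.8  -0.85  1.59  0.66  1.07  0.16]
```

View pics/s14.png

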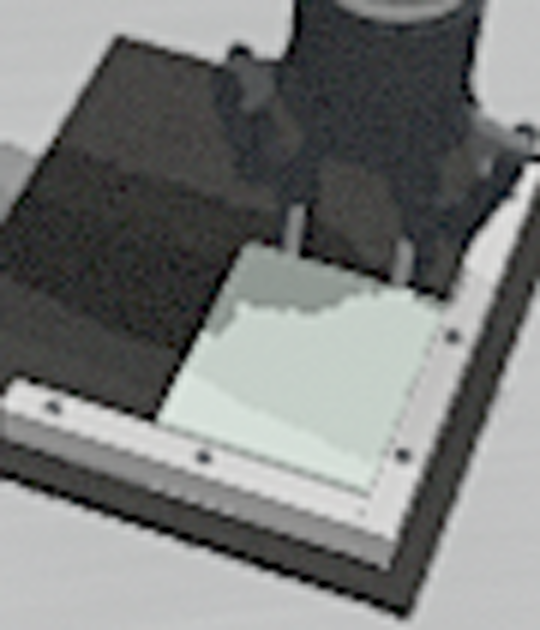

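```bash
python3 -c "
from plan import *
im,d=viewer.get_image('scene'); im=(255*(im/255.)**.5).astype(np.uint8)
B=np.array([.571,.1583,-.553])
s=8
big=cv2.resize(im[180:260,260:345,::-1],None,fx=s,fy=s,interpolation=cv2.INTER_CUBIC)
def dr(L,z,col):
    p=proj('scene',[[*w(B,l),z] for l in L]); p=((p-[260,180]+.5)*s-.5).round().astype(int); cv2.polylines(big,[p.reshape(-1,1,2)],True,col,1)
dr([(.105,.085),(-.005,.085),(-.005,-.005),(.105,-.005)],.024,(0,0,255))
dr([(.105,.085),(.105,-.065),(.12,-.065),(.12,.1),(-.105,.1),(-.105,.085)],.028,(255,0,0))
cv2.imwrite('pics/s15.png',big)
"
```

```text
(no output)
```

View pics/s15.png

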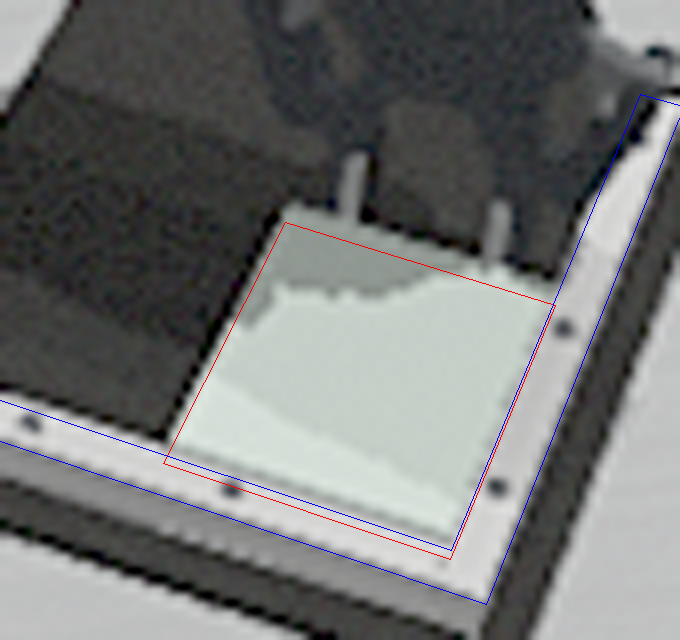

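The overlay puts the slab about 5 mm short of the short fence: its -x edge shows at (290,205) where seated would be (285,222). I'll keep pushing gently.

drive_tool:
  deltas:
    - {"grip": 40, "travel": [0, 4, 1], "rot": [-0.005, 0, 0]}
    - {"grip": 40, "travel": [0, 6, 1], "rot": [-0.005, 0, 0]}
    - {"grip": 40, "travel": [0, 8, 1], "rot": [-0.005, 0, 0]}

```text
time: 11.95
eef_pos: [0.57, 0.2017, -0.0143]
eef_rot: [0.873, 0.488, -0.003, -0.003]
contact_force: [-7.9, 1.5, 4.1]
opening: 0.0401
```

```bash
cat > ov.py <<'E'
from plan import *
import sys
o=observe(); print(loc(BED,o['eef_pos']),o['contact_force'].round(1))
im,d=viewer.get_image('scene'); im=(255*(im/255.)**.6).astype(np.uint8)
zoom(im,260,180,345,260,8,sys.argv[1])
E
python3 ov.py pics/s16.png
```

```text
[-0.02226776  0.03832744] [-7.9  1.5  4.1]
```

View pics/s16.png

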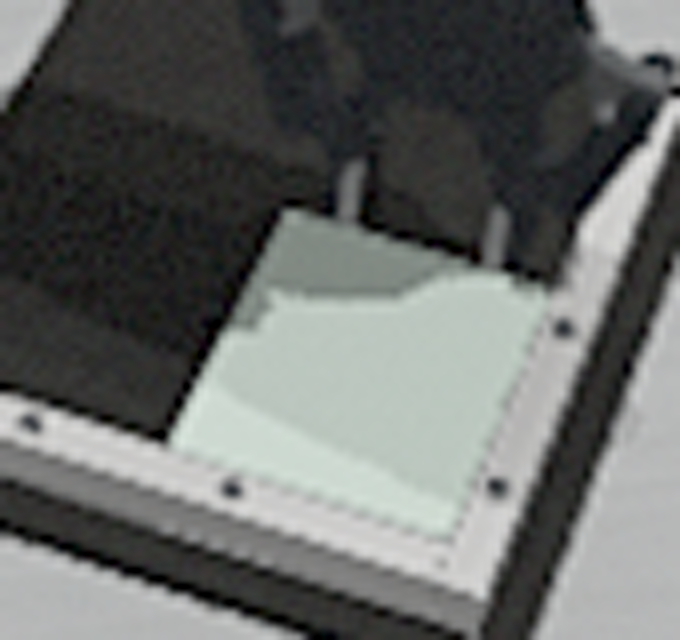

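drive_tool:
  deltas:
    - {"grip": 40, "travel": [0, 6, 0], "rot": [-0.007, 0, 0]}
    - {"grip": 40, "travel": [0, 8, 0], "rot": [-0.007, 0, 0]}
    - {"grip": 40, "travel": [0, 10, 0], "rot": [-0.007, 0, 0]}
    - {"grip": 40, "travel": [0, 10, 0], "rot": [-0.007, 0, 0]}

```text
time: 12.4
eef_pos: [0.5735, 0.1995, -0.0144]
eef_rot: [0.872, 0.49, -0.005, -0.003]
contact_force: [-8.4, 2.1, 5.8]
opening: 0.0403
```

```bash
python3 ov.py pics/s17.png
```

```text
[-0.018213    0.03828077] [-8.4  2.1  5.8]
```

View pics/s17.png

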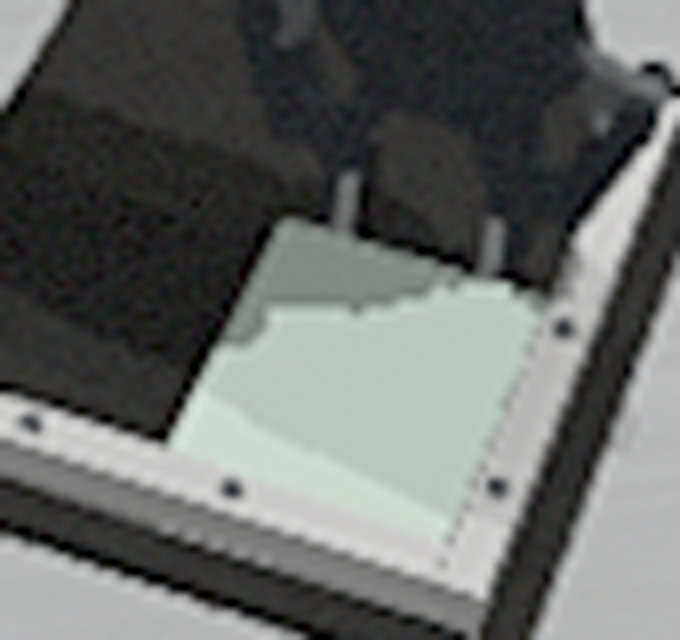

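drive_tool:
  deltas:
    - {"grip": 40, "travel": [0, 7, 0], "rot": [-0.01, 0.002, 0.008]}
    - {"grip": 40, "travel": [0, 8, 0], "rot": [-0.01, 0.002, 0.008]}
    - {"grip": 40, "travel": [0, 9, 0], "rot": [-0.01, 0.002, 0.008]}
    - {"grip": 40, "travel": [0, 10, 0], "rot": [-0.01, 0.002, 0.008]}

```text
time: 12.85
eef_pos: [0.5735, 0.1995, -0.0144]
eef_rot: [0.873, 0.488, -0.007, -0.004]
contact_force: [-13.0, 4.5, 8.3]
opening: 0.0397
```

```bash
python3 ov.py pics/s18.png
```

```text
[-0.01816895  0.03826956] [-13.    4.5   8.3]
```

View pics/s18.png

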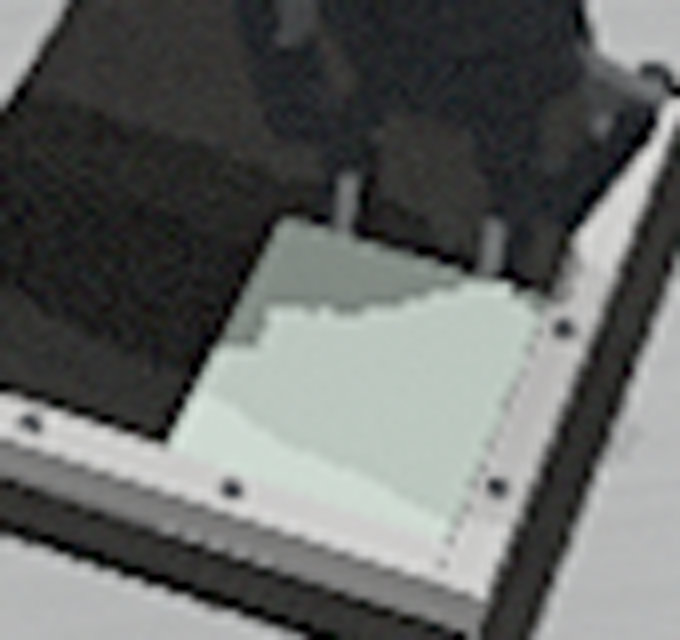

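Progress has stalled with about 14 N, so the slab is against the short fence. I'll back off and check.

drive_tool:
  deltas:
    - {"grip": 40, "travel": [0, -10, 0], "rot": [-0.01, 0.002, 0]}
    - {"grip": 40, "travel": [0, -30, 0], "rot": [-0.015, 0.004, 0]}
    - {"grip": 40, "travel": [0, -30, -40], "rot": [-0.015, 0.004, 0]}
    - {"grip": 40, "travel": [0, -70, -75], "rot": [-0.015, 0.004, 0]}
    - {"grip": 40, "travel": [0, -110, -75], "rot": [-0.015, 0.004, 0]}
    - {"grip": 40, "travel": [0, -150, -75], "rot": [-0.015, 0.004, 0]}
    - {"grip": 40, "travel": [0, -150, -75], "rot": [-0.015, 0.004, 0]}

```text
time: 13.6
eef_pos: [0.4405, 0.283, 0.0639]
eef_rot: [0.87, 0.494, -0.001, -0.0]
contact_force: [-0.3, 0.5, -0.5]
opening: 0.0402
```

```bash
python3 ov.py pics/s19.png; python3 -c "
from plan import *
im,d=viewer.get_image('top'); zoom(im,145,125,275,255,5,'pics/t19.png')
delta(w(BED,(.05,-.06)),.056,BED[2])"
```

```text
[-0.17519286  0.03926951] [-0.3  0.5 -0.5]
travel [-100.1  217.2    7.9] rot [-0.     0.005 -1.564] | tcp [0.4463 0.2786 0.063 ] yaw 1.024 F [ 0.2 -0.2 -0.3] t 13.7 open 0.0401
```

View pics/s19.png

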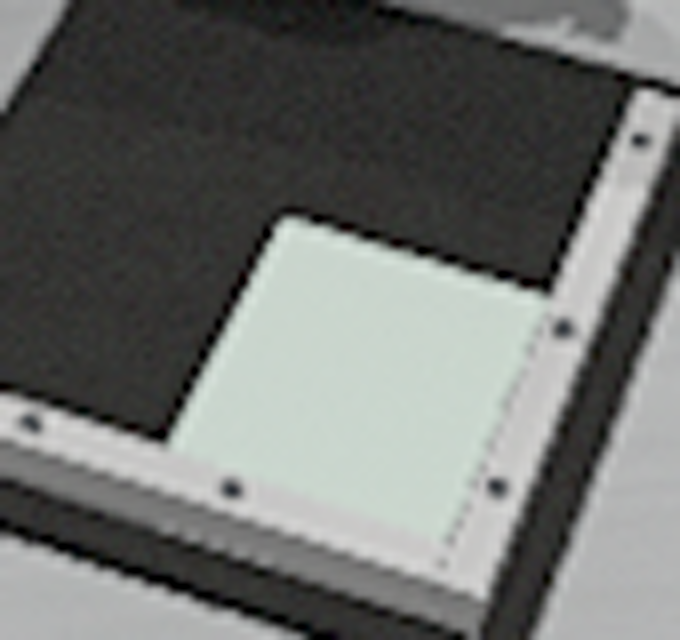

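View pics/t19.png

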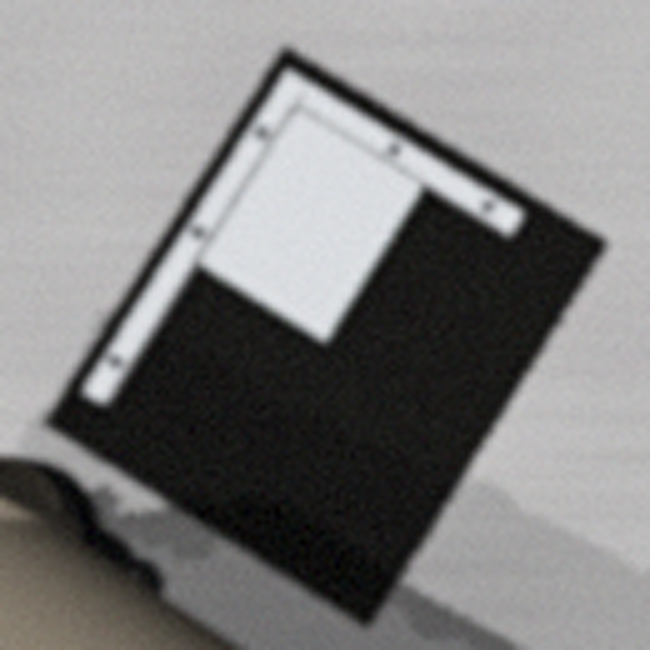

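Both views show the slab in the corner with thin, even seams. In the top crop it spans (300,108), (420,188), (327,343) and (203,265). I'll quantify the seams.

```bash
python3 -c "
from plan import *
from scipy.ndimage import map_coordinates
im,d=viewer.get_image('top'); g=im.mean(2)
B=np.array([.5668,.1558,-.5565])
def prof(f,name):
    s=np.arange(-12,12.1,1)/1000
    acc=[]
    for a in np.linspace(.0,1,5):
        P=np.array([[*w(B,f(a,t)),.026] for t in s]); uv=proj('top',P); acc.append(map_coordinates(g,[uv[:,1],uv[:,0]],order=1))
        print(name,round(a,2),acc[-1].round().astype(int))
prof(lambda a,t:(.01+.08*a,.085+t),'long')
prof(lambda a,t:(.105+t,.0+.075*a),'short')
print('ref dark',g[230,220])
"
```

```text
long 0.0 [220 221 221 221 220 220 218 216 212 206 198 189 179 174 171 171 169 165
 159 151 148 147 146 149 154]
long 0.25 [219 219 219 218 218 218 217 215 212 207 202 196 192 189 187 191 201 209
 216 218 219 220 221 220 217]
long 0.5 [222 222 222 222 221 221 220 217 213 209 205 199 193 188 190 195 202 210
 214 217 219 219 219 218 216]
long 0.75 [220 219 219 220 221 220 219 217 215 210 203 195 189 189 191 193 198 205
 212 218 218 219 219 219 217]
long 1.0 [220 220 220 220 220 221 220 219 215 210 204 199 194 190 186 190 198 206
 213 217 220 222 221 219 217]
short 0.0 [215 215 215 215 214 211 208 204 202 200 197 197 200 205 211 215 219 221
 223 224 223 220 216 209 193]
short 0.25 [220 220 220 219 219 218 216 212 207 200 195 190 188 186 186 185 179 174
 172 175 180 185 190 186 178]
short 0.5 [221 221 221 221 220 217 214 210 206 202 198 198 201 205 211 215 217 219
 220 221 220 220 213 204 192]
short 0.75 [222 222 222 221 219 217 213 209 204 200 199 201 203 206 211 215 220 222
 222 223 223 219 213 204 191]
short 1.0 [220 220 220 220 219 217 213 208 203 199 196 193 194 200 207 214 218 220
 220 222 221 218 214 205 188]
ref dark 22.0
```

The seams are uniform along both sides. The dip is about 1 mm or less, most of it the visible inner face of the fence, so the slab is seated and square. Next is the toggle.

drive_tool:
  deltas:
    - {"grip": 0, "travel": [0, 0, -45], "rot": [0, 0, 0]}
    - {"grip": 0, "travel": [0, 0, -90], "rot": [0, 0, 0]}
    - {"grip": 0, "travel": [0, 0, -100], "rot": [0, 0, 0]}

```text
time: 14.05
eef_pos: [0.4513, 0.2795, 0.1675]
eef_rot: [0.873, 0.487, 0.004, 0.002]
contact_force: [0.6, 0.5, -1.0]
opening: 0.0
```

```bash
python3 -c "
from plan import *
print(observe()['joint_pos'].round(2), w(PAN,(-.075,-.057)))
delta(w(PAN,(-.075,-.057)),.15,PAN[2])"
```

```text
[ 0.15  0.48 -1.04  1.61  0.43  1.3   0.06] [ 0.47208578 -0.33309053]
travel [-510.3  339.6   17.1] rot [ 0.002 -0.008  1.274] | tcp [0.4513 0.2795 0.1675] yaw 1.017 F [ 0.6  0.5 -1. ] t 14.05 open 0.0
```

drive_tool:
  deltas:
    - {"grip": 0, "travel": [-40, 27, 0], "rot": [0, -0.004, 0.12]}
    - {"grip": 0, "travel": [-80, 54, 0], "rot": [0, -0.006, 0.24]}
    - {"grip": 0, "travel": [-120, 80, 0], "rot": [0, -0.008, 0.36]}
    - {"grip": 0, "travel": [-160, 107, 0], "rot": [0, -0.008, 0.48]}
    - {"grip": 0, "travel": [-200, 133, 0], "rot": [0, -0.008, 0.6]}
    - {"grip": 0, "travel": [-240, 160, 0], "rot": [0, -0.008, 0.72]}
    - {"grip": 0, "travel": [-280, 187, 0], "rot": [0, -0.008, 0.84]}
    - {"grip": 0, "travel": [-320, 213, 0], "rot": [0, -0.008, 0.96]}
    - {"grip": 0, "travel": [-360, 240, 0], "rot": [0, -0.008, 1.08]}
    - {"grip": 0, "travel": [-400, 267, 0], "rot": [0, -0.008, 1.2]}
    - {"grip": 0, "travel": [-440, 293, 0], "rot": [0, -0.008, 1.27]}
    - {"grip": 0, "travel": [-480, 320, 0], "rot": [0, -0.008, 1.274]}

```text
time: 15.25
eef_pos: [0.4701, -0.3009, 0.1664]
eef_rot: [0.992, -0.13, 0.0, 0.001]
contact_force: [1.0, -0.2, 0.8]
opening: -0.0
```

```bash
python3 -c "
from plan import *
print(observe()['joint_pos'].round(2), w(PAN,(-.075,-.057)))
delta(w(PAN,(-.075,-.057)),.15,PAN[2])"
```

```text
[ 1.    0.42 -0.64  1.54  0.26  1.27  0.06] [ 0.47208578 -0.33309053]
travel [10.2 30.6 16.5] rot [ 0.002 -0.    -0.004] | tcp [ 0.4701 -0.3009  0.1664] yaw -0.261 F [ 1.  -0.2  0.8] t 15.25 open -0.0
```

Now I'll go over the pre-push point and down to TCP z ≈ 0.09, then check visually.

drive_tool:
  deltas:
    - {"grip": 0, "travel": [8, 31, 0], "rot": [0.002, 0, -0.004]}
    - {"grip": 0, "travel": [8, 31, 10], "rot": [0.002, 0, -0.004]}
    - {"grip": 0, "travel": [8, 31, 50], "rot": [0.002, 0, -0.004]}
    - {"grip": 0, "travel": [8, 31, 76], "rot": [0.002, 0, -0.004]}
    - {"grip": 0, "travel": [8, 31, 76], "rot": [0.002, 0, -0.004]}

```text
time: 15.75
eef_pos: [0.4655, -0.3319, 0.0855]
eef_rot: [0.992, -0.129, -0.005, -0.002]
contact_force: [-0.4, 0.5, -0.8]
opening: 0.0
```

```bash
cat > pv.py <<'E'
from plan import *
import sys
o=observe(); print(loc(PAN,o['eef_pos']),o['eef_pos'][2],o['contact_force'].round(1)); 
im,d=viewer.get_image('scene'); P=cloud('scene',d); im=(255*(im/255.)**.5).astype(np.uint8); zoom(im,60,130,170,260,5,sys.argv[1])
np.save('pics/P.npy',P)
E
python3 pv.py pics/p1.png; python3 -c "
from plan import *
P=np.load('pics/P.npy')
for v in range(170,205,2): print(v,[(loc(PAN,P[v,u])*1000).round().tolist()+[(P[v,u][2]*1000).round()] for u in (80,83,86,89,92,95,98)])"; python3 -c "
from plan import *
delta(w(PAN,(-.075,-.057)),.052,PAN[2])"
```

```text
[-0.08163103 -0.05753966] 0.08546996061788693 [-0.4  0.5 -0.8]
170 [[-215.0, -190.0, np.float64(-3.0)], [-213.0, -179.0, np.float64(-1.0)], [-215.0, -172.0, np.float64(-2.0)], [-215.0, -162.0, np.float64(-1.0)], [-69.0, -57.0, np.float64(137.0)], [-69.0, -50.0, np.float64(138.0)], [-76.0, -46.0, np.float64(132.0)]]
172 [[-202.0, -183.0, np.float64(1.0)], [-204.0, -175.0, np.float64(-0.0)], [-202.0, -165.0, np.float64(3.0)], [-208.0, -160.0, np.float64(-2.0)], [-67.0, -58.0, np.float64(132.0)], [-69.0, -51.0, np.float64(131.0)], [-74.0, -47.0, np.float64(127.0)]]
174 [[-195.0, -180.0, np.float64(-0.0)], [-195.0, -171.0, np.float64(1.0)], [-197.0, -163.0, np.float64(-0.0)], [-201.0, -157.0, np.float64(-3.0)], [nan, nan, np.float64(nan)], [-69.0, -53.0, np.float64(125.0)], [-76.0, -50.0, np.float64(118.0)]]
176 [[-187.0, -177.0, np.float64(-1.0)], [-192.0, -171.0, np.float64(-4.0)], [-192.0, -162.0, np.float64(-4.0)], [-189.0, -151.0, np.float64(-0.0)], [-190.0, -143.0, np.float64(1.0)], [-68.0, -54.0, np.float64(119.0)], [-75.0, -51.0, np.float64(112.0)]]
178 [[-180.0, -174.0, np.float
[... 2954 characters left out ...]
.0)], [-103.0, -101.0, np.float64(-5.0)], [-103.0, -92.0, np.float64(-4.0)]]
202 [[-85.0, -134.0, np.float64(1.0)], [-90.0, -128.0, np.float64(-3.0)], [-90.0, -120.0, np.float64(-3.0)], [-16.0, -59.0, np.float64(80.0)], [-16.0, -51.0, np.float64(80.0)], [-93.0, -96.0, np.float64(-2.0)], [-93.0, -88.0, np.float64(-1.0)]]
204 [[-81.0, -133.0, np.float64(-2.0)], [-85.0, -127.0, np.float64(-6.0)], [-85.0, -119.0, np.float64(-5.0)], [-11.0, -57.0, np.float64(79.0)], [-14.0, -52.0, np.float64(76.0)], [-47.0, -67.0, np.float64(40.0)], [-86.0, -85.0, np.float64(-1.0)]]
travel [ 4.5 -0.7 36.1] rot [-0.001  0.005 -0.001] | tcp [ 0.4677 -0.3327  0.0882] yaw -0.258 F [-0.   0.2  0.3] t 15.8 open -0.0006
```

View pics/p1.png

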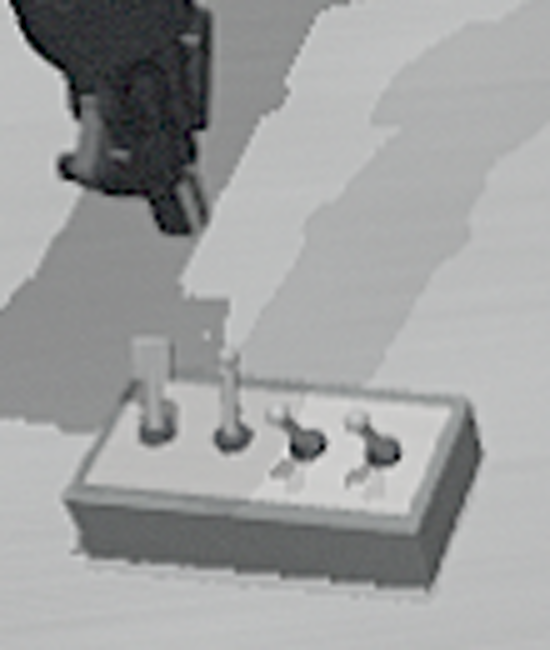

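The fingers are behind the paddle toggle: the tips at (180,230) and the paddle at (152,355) in the crop. By depth, the tips are at z ≈ 0.112 with TCP z at 0.087. I'll lower to tip z ≈ 0.075.

drive_tool:
  deltas:
    - {"grip": 0, "travel": [4, 2, 15], "rot": [-0.001, 0.005, 0]}
    - {"grip": 0, "travel": [4, 2, 30], "rot": [-0.001, 0.005, 0]}
    - {"grip": 0, "travel": [4, 2, 38], "rot": [-0.001, 0.005, 0]}
    - {"grip": 0, "travel": [4, 2, 38], "rot": [-0.001, 0.005, 0]}

```text
time: 16.2
eef_pos: [0.47, -0.3352, 0.0493]
eef_rot: [0.992, -0.129, -0.001, -0.001]
contact_force: [-0.6, 0.3, 0.1]
opening: -0.0004
```

```bash
python3 pv.py pics/p2.png;  python3 -c "
from plan import *
delta(w(PAN,(-.005,-.057)),.05,PAN[2])"
```

```text
[-0.07647664 -0.05953271] 0.04929892820051719 [-0.6  0.3  0.1]
travel [70.7 -2.6  0.1] rot [-0.     0.    -0.001] | tcp [ 0.4707 -0.3354  0.0501] yaw -0.258 F [0.5 0.1 0.6] t 16.25 open -0.0
```

View pics/p2.png

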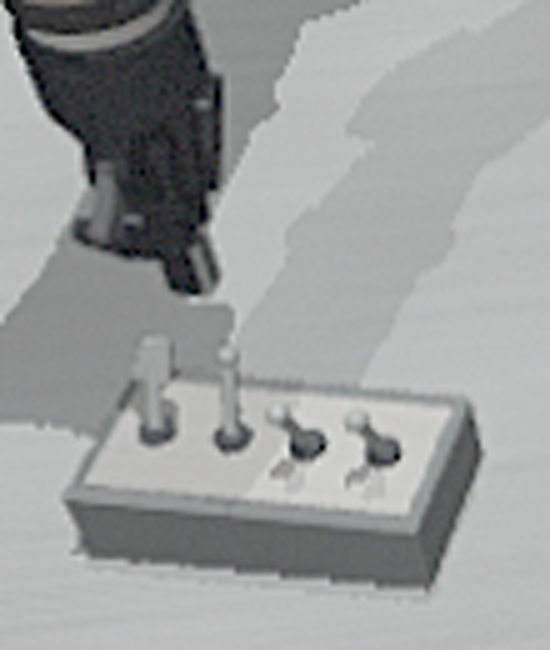

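The finger is in line with the paddle. Pushing it now.

drive_tool:
  deltas:
    - {"grip": 0, "travel": [10, 0, 0], "rot": [0, 0, 0]}
    - {"grip": 0, "travel": [20, 0, 0], "rot": [0, 0, 0]}
    - {"grip": 0, "travel": [30, 0, 0], "rot": [0, 0, 0]}
    - {"grip": 0, "travel": [36, 0, 0], "rot": [0, 0, 0]}
    - {"grip": 0, "travel": [42, 0, 0], "rot": [0, 0, 0]}
    - {"grip": 0, "travel": [48, 0, 0], "rot": [0, 0, 0]}
    - {"grip": 0, "travel": [52, 0, 0], "rot": [0, 0, 0]}
    - {"grip": 0, "travel": [56, 0, 0], "rot": [0, 0, 0]}

```text
time: 17.05
eef_pos: [0.5251, -0.3498, 0.05]
eef_rot: [0.992, -0.128, -0.0, -0.0]
contact_force: [-2.2, 0.4, 0.7]
opening: 0.0
```

```bash
python3 pv.py pics/p3.png
```

```text
[-0.0195059  -0.05967559] 0.04998175493373689 [-2.2  0.4  0.7]
```

View pics/p3.png

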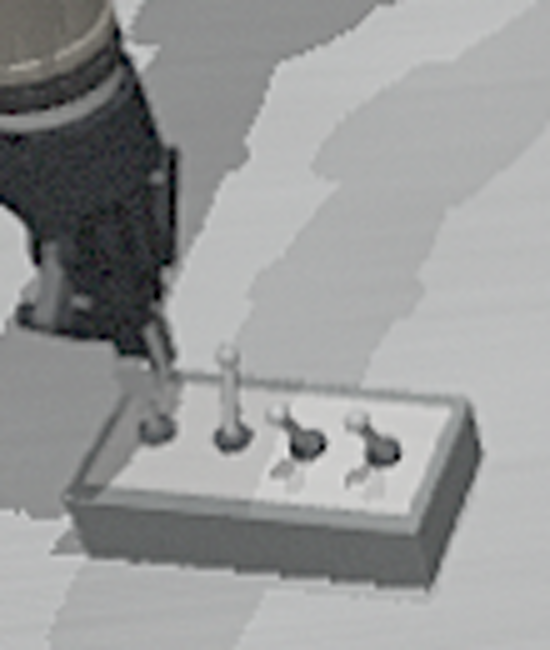

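The paddle is moving and the neighbouring toggles haven't. I'll carry on until it reaches the stop.

drive_tool:
  deltas:
    - {"grip": 0, "travel": [4, 0, 0], "rot": [0, 0, 0]}
    - {"grip": 0, "travel": [8, 0, 0], "rot": [0, 0, 0]}
    - {"grip": 0, "travel": [12, 0, 0], "rot": [0, 0, 0]}
    - {"grip": 0, "travel": [15, 0, 0], "rot": [0, 0, 0]}
    - {"grip": 0, "travel": [18, 0, 0], "rot": [0, 0, 0]}

```text
time: 17.6
eef_pos: [0.5429, -0.3544, 0.0498]
eef_rot: [0.992, -0.128, -0.0, -0.0]
contact_force: [-5.0, 2.1, -0.0]
opening: -0.0002
```

```bash
python3 pv.py pics/p4.png
```

```text
[-0.00106533 -0.05959952] 0.049767311859705954 [-5.   2.1 -0. ]
```

View pics/p4.png

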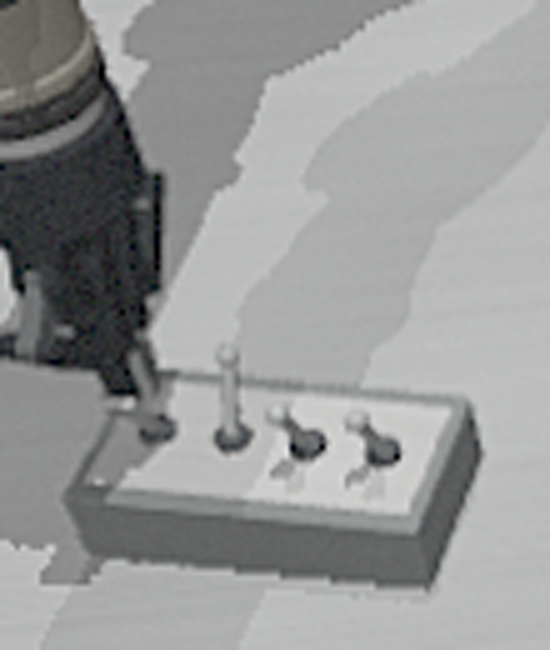

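drive_tool:
  deltas:
    - {"grip": 0, "travel": [3, 0, 0], "rot": [0, 0, 0]}
    - {"grip": 0, "travel": [5, 0, 0], "rot": [0, 0, 0]}
    - {"grip": 0, "travel": [7, 0, 0], "rot": [0, 0, 0]}

```text
time: 17.95
eef_pos: [0.5431, -0.3545, 0.0495]
eef_rot: [0.992, -0.129, -0.008, -0.001]
contact_force: [-16.0, 5.7, 10.9]
opening: -0.0001
```

The force rose to 17 N with no further movement, so the toggle is at its stop. I'll back off.

drive_tool:
  deltas:
    - {"grip": 0, "travel": [-10, 0, 0], "rot": [0, 0, 0]}
    - {"grip": 0, "travel": [-40, 0, 0], "rot": [0, 0, 0]}
    - {"grip": 0, "travel": [-80, 0, 0], "rot": [0, 0, 0]}
    - {"grip": 0, "travel": [-90, 0, -40], "rot": [0, 0, 0]}
    - {"grip": 0, "travel": [-100, 0, -90], "rot": [0, 0, 0]}
    - {"grip": 0, "travel": [-130, 0, -120], "rot": [0, 0, 0]}
    - {"grip": 0, "travel": [-130, 0, -120], "rot": [0, 0, 0]}

```text
time: 18.65
eef_pos: [0.4212, -0.3238, 0.1776]
eef_rot: [0.992, -0.129, -0.003, 0.003]
contact_force: [1.0, -0.5, 0.6]
opening: 0.0002
```

```bash
python3 pv.py pics/p5.png; python3 ov.py pics/s20.png; python3 -c "
from plan import *
im,d=viewer.get_image('top'); cv2.imwrite('pics/t20.png',im[:,:,::-1])
im,d=viewer.get_image('scene'); P=cloud('scene',d)
a=np.load('pics/scene0.npz')['im'].astype(int); 
for v in range(196,214,2): print(v,[(loc(PAN,P[v,u])*1000).round().tolist()+[(P[v,u][2]*1000).round()] for u in (82,84,86,88,90)])
cv2.imwrite('pics/diff.png',np.clip(np.abs(im.astype(int)-a).max(2)*2,0,255).astype(np.uint8))"
```

```text
[-0.1265991  -0.06095371] 0.17762513195167545 [ 1.  -0.5  0.6]
[ 0.12733197 -0.48653983] [-0.5 -0.2 -0.4]
196 [[-113.0, -141.0, np.float64(-4.0)], [-112.0, -135.0, np.float64(-3.0)], [-116.0, -132.0, np.float64(-7.0)], [-112.0, -123.0, np.float64(-2.0)], [-113.0, -118.0, np.float64(-1.0)]]
198 [[-104.0, -137.0, np.float64(-2.0)], [-104.0, -132.0, np.float64(-3.0)], [-105.0, -126.0, np.float64(-2.0)], [-105.0, -120.0, np.float64(-2.0)], [-108.0, -116.0, np.float64(-4.0)]]
200 [[-97.0, -134.0, np.float64(-3.0)], [-97.0, -128.0, np.float64(-2.0)], [-98.0, -124.0, np.float64(-3.0)], [-97.0, -117.0, np.float64(-1.0)], [-98.0, -112.0, np.float64(-1.0)]]
202 [[-90.0, -132.0, np.float64(-4.0)], [-92.0, -127.0, np.float64(-5.0)], [-92.0, -121.0, np.float64(-4.0)], [-91.0, -115.0, np.float64(-3.0)], [-90.0, -109.0, np.float64(-1.0)]]
204 [[-84.0, -129.0, np.float64(-5.0)], [-81.0, -121.0, np.float64(-1.0)], [-84.0, -118.0, np.float64(-4.0)], [-44.0, -83.0, np.float64(42.0)], [-44.0, -78.0, np.float64(42.0)]]
206 [[-77.0, -126.0, np.float64(-5.0)], [-76.0, -120.0, np.float64(-3.0)], [-77.0, -115.0, np.float64(-4.0)], [-36.0, -80.0, np.float64(42.0)], [-36.0, -74.0, np.float64(44.0)]]
208 [[-69.0, -122.0, np.float64(-4.0)], [-29.0, -88.0, np.float64(42.0)], [-28.0, -82.0, np.float64(43.0)], [-29.0, -76.0, np.float64(44.0)], [-28.0, -71.0, np.float64(45.0)]]
210 [[20.0, -59.0, np.float64(89.0)], [20.0, -54.0, np.float64(90.0)], [17.0, -51.0, np.float64(87.0)], [-23.0, -74.0, np.float64(43.0)], [-26.0, -71.0, np.float64(40.0)]]
212 [[21.0, -59.0, np.float64(84.0)], [23.0, -53.0, np.float64(87.0)], [23.0, -48.0, np.float64(87.0)], [16.0, -48.0, np.float64(79.0)], [10.0, -47.0, np.float64(73.0)]]
```

View pics/p5.png

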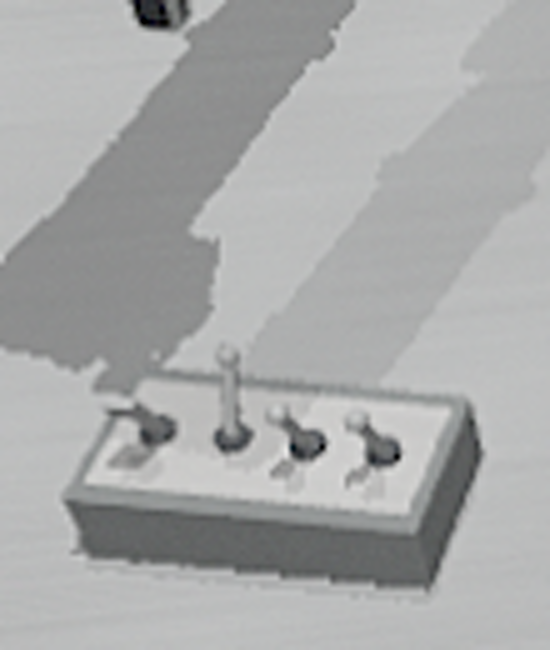

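View pics/t20.png

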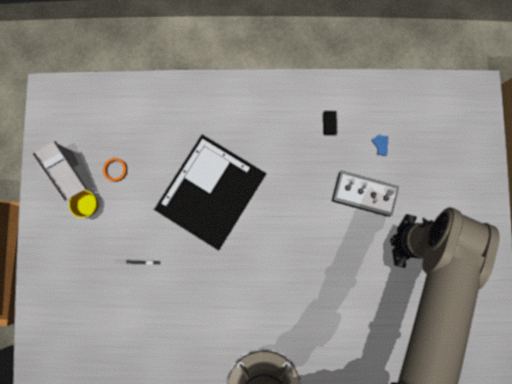

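View pics/s20.png

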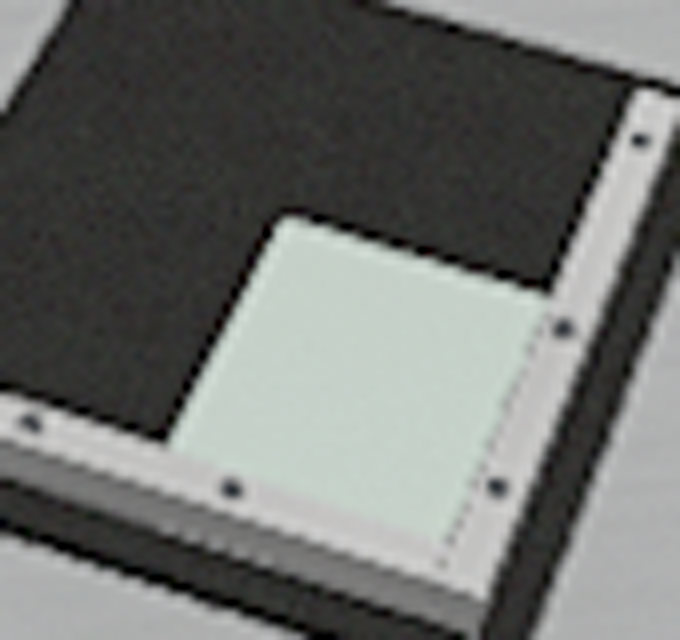

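View pics/diff.png

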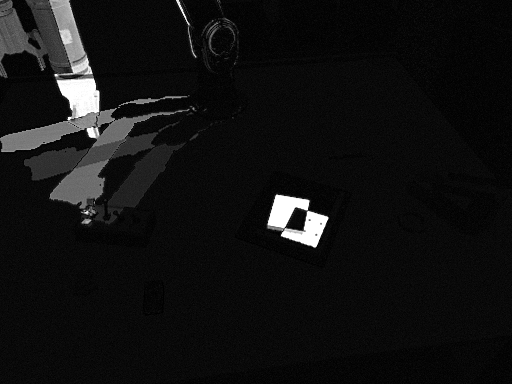

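Everything checks out: the paddle tip is at box x ≈ +21 mm, z ≈ 0.089, which is the on position. The ball toggles and bystanders show no change in the difference image, and the slab is in the corner. Handing in.

```bash
python3 -c "
from plant import bot,observe
print(bot.finish_job(), observe()['time'])"
```

```text
the job is handed in; nothing more can be done
the job is handed in; nothing more can be done
```

I slid the slab flat across the bed into the corner, flipped the vacuum toggle on, backed the arm clear and handed the job in at about 19 s of the 72 s. No verdict was reported.

- **Slab:** I pushed it to the long fence first, then along it to the short fence. Each push ended with the force rising while the slab stopped moving. In the top view both seams are even along their length. The dark line at each is about 1 mm or less, and part of that is the fence's own inner face. A rougher check from hand-picked corners was looser. Its long-fence part agreed to 2–3 mm, while its short-fence part was about 6 mm off, within the click error. I went by the seams and the force.
- **Vacuum toggle:** The force rose to about 17 N with no further movement, so the toggle was at its stop. Depth then put the paddle tip about 21 mm to the far side, which is the on position.
- **Everything else:** The image comparison shows no change in the ball toggles or the bystanders.

**Disagreement:** The fingertips were really about 40 mm higher than the reported tool height implies. My first push passed over the slab without touching it. I then found the true height from depth images and a light touch on the bed (about 12 N), and used that for the rest.

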